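Clear the engraver's bench: blanks to their trays, handpiece to its rest

ROBOT

A 7-joint arm with a two-finger parallel gripper is mounted at the origin on the work surface; the furniture and walls round the work are solid. World frame = base frame: x ahead of the robot, y to its left, z up, the work surface at z = 0. Lengths are in m, angles in rad, forces in N, time in s.
With the tool pointing down it reaches from about 0.35 to 0.9 m from the base axis. Payload 8.1 kg.
Tool frame: the origin (TCP) lies on the centre line of the jaws, within the pads' length; the fingertips stand 22 mm ahead of it and the grasp point (between the pads) lies 3 mm ahead of it (arm.finger_overhang is the distance from the TCP to the fingertips, in m); z points along the fingers, y is the direction in which the jaws open and shut (so a half turn about z gives the same grasp; the last joint's range is limited). The gripper opens to 92 mm and grips with 3 to 60 N. Pads are 19 mm wide; open, the fingers measure 130 mm over their backs; the gripper's body (75 mm by 190 mm) begins 47 mm behind the grasp point.
Start: joints at [-1.222, 0.434, 0.025, 1.573, -0.012, 1.134, -0.075], TCP at [0.273, 0.562, 0.249] pointing down, gripper open.
Joint ranges: [-2.62, 2.62], [-0.44, 2.09], [-1.27, 1.32], [0.08, 2.57], [-1.32, 4.46], [0.12, 2], [-2.74, 2.74]. Speed limits (rad/s): [2.22, 2.22, 3.01, 3.01, 3.14, 3.14, 3.14].

INTERFACE

Orientations are given as a rotation vector (axis times angle).
In Python, from cell import arm gives the robot as it stands. The module is installed in compiled form; this text tells all that it offers.
- The arm moves only by the tool step_arm, never from a script. Its argument "plan" is a list of rows, each an object of numbers: "wx", "wy", "wz": the turn, a rotation vector about the tool's x, y, z in units of 6 degrees (1.0 is 6 degrees); "tx", "ty", "tz": the shift along the tool's x, y, z in cm; "hand": the opening, from 0 (shut) to 1 (fully open). A call has exactly 10 rows; each row shifts and turns the commanded pose from where the row before left it, along the tool's axes as they then stand; what a row does not reach is not made up. A row lasts 1/12 s, in which the tool goes at most 41.7 mm and 7.16 degrees, less where a joint would pass 70% of its speed; a pose out of reach is approached as far as the arm can. A call is refused whole if a number of a shift passes 4.17 or a number of a turn 1, either way. A call with a gripper value outside its range is refused whole. The fingers move at their own pace and stop on an object; "force" is the grip in N (left out, the last holds). Time passes only in rows, so rows that do not move let the fingers close, or fill a call up. It gives the time, the measured TCP pose, the force and the opening at its end, in the units of the state.
- arm.observe(): the state, without advancing time (a new reading comes with each control period).
- arm.get_image(name): name is "scene" or "top" or "wrist"; returns (picture, depth): 400x640x3 uint8, red, green, blue; 400x640 float32, m along the optical axis (not along the pixel's ray), 0 where there is no reading.
- arm.calibration(name): a dict with "mtx" (3x3 intrinsics, pixels), "R" (3x3) and "t" (3): a world point X has camera coordinates R X + t. Camera axes: x right, y down, z forward; pixel columns grow to the right and rows downward; lengths in m; the calibration is good to about 2 mm. The wrist camera is an equidistant fisheye: a pixel r from the principal point sees the ray r / f radians off the axis. A picture is of the moment at which its call begins: read the wrist's pose just before it. calibration takes no time and is no camera call; for the wrist camera it gives the pose at the moment of the call.
- arm.sign_off(): hands the job in, once; it reports no verdict.
The state is a dict: "clock": time; "joints": joint angles; "dq": joint speeds; "joint_efforts": joint torques, N m; "position": TCP position; "ee_rot": TCP orientation; "force": force on the tool from outside, world axes, zero at the start; "ft_torque": the same for the moment, N m; "width": opening from 0.0 (shut) to 1.0 (fully open).
Only numpy, scipy, OpenCV 4.12 (cv2) and the standard library are available. Lean on these libraries where they do the work, as an engineer would, in place of code of your own. Each camera call takes 0.05 s, during which the arm holds its last target.

TASK

Clear up after the engraving lesson. Lay each of the three loose practice blanks flat and face up on the floor of the stock tray that carries the same kind of blank on its label board, and lay the engraving handpiece in its wooden rest so that it lies along the rest, in both V posts and about centred. Leave the black loupe standing where it is, and let go of everything.

Things in the scene. Friction and masses are not known exactly. Their poses are not given: they have to be found in the camera images.
- blank_short: Short oblong aluminium tag blank with round ends, 34 x 52 mm, 9 mm thick, about 40 g, lying flat and face up on the bench, loose. Origin: centre of its underside; x along its short side. Grip it across the 34 mm.
- blank_square: Square dark slate blank with slightly rounded corners, 46 x 46 mm, 9 mm thick, about 50 g, lying flat and face up on the bench, loose. Origin: centre of its underside; x along its short side (both sides are equal). Grip it across either pair of sides.
- blank_long: Long oblong wooden tag blank with round ends, 30 x 60 mm, 10 mm thick, about 12 g, lying flat and face up on the bench, loose. Origin: centre of its underside; x along its short side. Grip it across the 30 mm.
- handpiece: Pen-shaped engraving handpiece, bare metal, 173 mm long, 165 g, lying loose. Origin: on its axis, at mid length, 10 mm above the bench; y along the axis to the black cord end, -y to the thin burr. Barrel 19 mm thick from y=-14 to +65 mm, 22 mm collar at y=+44, taper to 7 mm at y=-61. Centre of mass near y=+10 mm: grip across the black sleeve, y=-7 to +15 mm.
- tray_short: Fixed plywood tray; a short oblong aluminium blank, 34 x 52 mm is screwed on its sloping back board as label. Origin: underside, below the inner floor's centre; z up, x from front to label board, y across. Inside 80 mm along x, 110 along y; floor 5 mm up; walls 5 mm thick, 16 high. Board rises from x=+45 to 55 mm height at x=+77. A blank with its long side along x leaves finger room at both sides. The trays differ only in the label.
- tray_square: Fixed plywood tray; a square dark slate blank, 46 x 46 mm is screwed on its sloping back board as label. Origin: underside, below the inner floor's centre; z up, x from front to label board, y across. Inside 80 mm along x, 110 along y; floor 5 mm up; walls 5 mm thick, 16 high. Board rises from x=+45 to 55 mm height at x=+77. A blank with its long side along x leaves finger room at both sides. The trays differ only in the label.
- tray_long: Fixed plywood tray; a long oblong wooden blank, 30 x 60 mm is screwed on its sloping back board as label. Origin: underside, below the inner floor's centre; z up, x from front to label board, y across. Inside 80 mm along x, 110 along y; floor 5 mm up; walls 5 mm thick, 16 high. Board rises from x=+45 to 55 mm height at x=+77. A blank with its long side along x leaves finger room at both sides. The trays differ only in the label.
- rest: Wooden handpiece rest, fixed: base plate 54 x 112 mm, 8 mm high, two V posts 10 mm thick at y=-42 and +42 mm, 74 mm free between them. Origin: centre of the underside; z up, y along the handpiece it carries (either way round). Each V: 45 degree flanks, bottom at x=0, z=25 mm, 45 mm wide at its top, z=47 mm. The handpiece's axis comes to lie 33 to 40 mm above the bench.
- loupe: Black watchmaker's loupe standing on the bench, 38 mm across, 30 mm high, loose; a bystander that must be left where it stands. Origin: centre of its underside.

How it is judged:
By the outcome, as a careful person would: the job done as asked, in the order asked, and still so for the second after the job is handed in, with the robot touching nothing.
It also fails if it takes over 102 s, if anything falls off the work surface, if the arm or the gripper's body presses on something with over 40 N, if the wrist force passes 120 N, or if a joint passes its speed limit or range.

## Working session

There is one attempt and no reset: what is moved stays moved. The work goes in short steps, Python scripts to look and compute and a tool call to move; the robot and the scene stay as the last step left them, time stands still between calls to the robot, and variables do not carry over. Pictures are saved under pics/ and viewed, and the job is handed in when it is done.

Besides the shell and the picture viewer there is one more tool, called after "Call:" by a JSON object that holds its "fn" and its "kwargs". step_arm: Moves the arm, as the interface text tells. Its arguments: {"type":"object","properties":{"plan":{"type":"array"},"force":{"type":"number"}},"required":["plan"]}

```bash
mkdir -p pics; python3 - <<'E'
from cell import arm
import cv2,numpy as np
s=arm.observe();print(s)
for n in("scene","top","wrist"):
    c=arm.calibration(n);print(n,c)
    p,d=arm.get_image(n);cv2.imwrite(f"pics/{n}0.png",p[:,:,::-1]);np.savez(f"{n}0.npz",p=p,d=d,**c)
print(arm.finger_overhang)
E
```

```text
{'clock': 0.0, 'joints': array([-1.2216062 ,  0.435187  ,  0.02498674,  1.57410813, -0.01158463,
        1.13401674, -0.07511974]), 'dq': array([-0.00062714, -0.00076519, -0.00065803, -0.00193766,  0.00139861,
        0.00083911,  0.00124617]), 'joint_efforts': array([-8.75179612e-04, -6.67853808e+01,  9.84708108e-01, -3.14468014e+01,
       -6.05190732e-02,  4.27310227e-02,  1.76056037e-04]), 'position': array([0.27270822, 0.56182238, 0.24796321]), 'ee_rot': array([-7.03752983e-01, -3.06155450e+00,  2.45433973e-03]), 'force': array([ 1.08508679, -0.28978276,  0.28681627]), 'ft_torque': array([-0.033189  ,  0.00531016, -0.04224586]), 'width': 1.0001021354690267}
scene {'mtx': array([[497.52188414,   0.        , 321.85525616],
       [  0.        , 497.52188414, 195.9744139 ],
       [  0.        ,   0.        ,   1.        ]]), 'R': array([[ 0.84448389, -0.53532305, -0.01661873],
       [-0.42475262, -0.65051049, -0.62961997],
       [ 0.32623943,  0.53876277, -0.77672551]]), 't': array([-0.32368465,  0.30315258,  1.07861516])}
top {'mtx': array([[458.3935152 ,   0.        , 316.63987088],
       [  0.        , 458.3935152 , 207.8851927 ],
       [  0.        ,   0.        ,   1.        ]]), 'R': array([[-0.01832376, -0.99929401, -0.03279834],
       [-0.99023056,  0.02267328, -0.13758399],
       [ 0.1382305 ,  0.02995686, -0.98994693]]), 't': array([0.1192012 , 0.45681252, 0.86529743])}
wrist {'mtx': array([[309.70691629,   0.        , 321.71883747],
       [  0.        , 309.70691629, 199.10946576],
       [  0.        ,   0.        ,   1.        ]]), 'R': array([[ 0.43615069,  0.89987224, -0.00158607],
       [ 0.86930805, -0.42088004,  0.25915922],
       [ 0.23254264, -0.11441126, -0.96583331]]), 't': array([-0.62396062, -0.03300286,  0.38964504])}
0.022
```

View pics/top0.png

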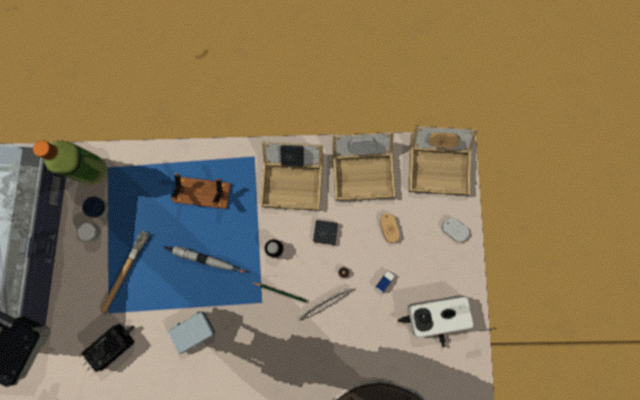

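View pics/scene0.png

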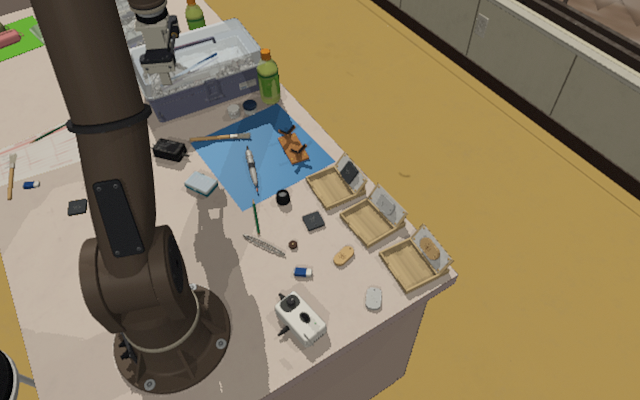

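View pics/wrist0.png

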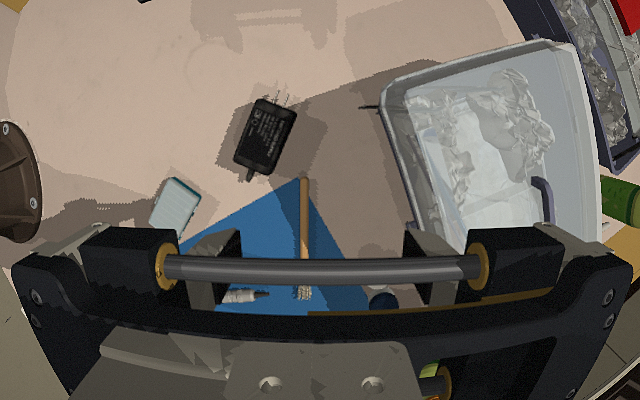

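```bash
cat > h.py <<'E'
import numpy as np,cv2
from scipy.spatial.transform import Rotation as Ro
def ray(px,c,fish=False):
    K=c["mtx"];px=np.atleast_2d(px).astype(float)
    u=(px[:,0]-K[0,2])/K[0,0];v=(px[:,1]-K[1,2])/K[1,1]
    if fish:
        r=np.hypot(u,v);s=np.where(r>1e-9,np.sin(r)/np.maximum(r,1e-9),1)
        d=np.c_[u*s,v*s,np.cos(r)]
    else: d=np.c_[u,v,np.ones_like(u)]
    return -c["R"].T@c["t"], d@c["R"]
def cast(px,c,z,fish=False):
    C,d=ray(px,c,fish);k=(z-C[2])/d[:,2];return C+d*k[:,None]
def proj(X,c,fish=False):
    X=np.atleast_2d(X);p=X@c["R"].T+c["t"];K=c["mtx"]
    if fish:
        r=np.hypot(p[:,0],p[:,1]);th=np.arctan2(r,p[:,2]);q=p[:,:2]/r[:,None]*th[:,None]
    else:q=p[:,:2]/p[:,2:]
    return q*K[0,0]+K[:2,2]
def rect(mask,c,z,fish=False):
    "largest contour -> rays on plane -> minAreaRect (centre, sides mm, long-side angle deg)"
    cs,_=cv2.findContours(mask.astype(np.uint8),cv2.RETR_EXTERNAL,cv2.CHAIN_APPROX_NONE)
    k=max(cs,key=cv2.contourArea)[:,0]
    P=cast(k,c,z,fish)[:,:2]
    (cx,cy),(w,h),a=cv2.minAreaRect((P*1000).astype(np.float32))
    if w>h: ang=a
    else: ang=a+90;w,h=h,w
    return np.round([cx,cy,w,h,(ang+90)%180-90],1)
E
python3 - <<'E'
from h import *
d=np.load("top0.npz");p=d["p"][:,:,::-1]
a=p[120:320,150:490];cv2.imwrite("pics/topz.png",cv2.resize(a[:, :170],None,fx=4.5,fy=3,interpolation=cv2.INTER_CUBIC) if 0 else cv2.resize(a[:,:190],None,fx=3,fy=3,interpolation=cv2.INTER_CUBIC))
cv2.imwrite("pics/topz2.png",cv2.resize(p[120:280,250:490],None,fx=3.3,fy=3.3,interpolation=cv2.INTER_CUBIC))
hsv=cv2.cvtColor(np.ascontiguousarray(p),cv2.COLOR_BGR2HSV)
for u,v in[(326,232),(390,229),(456,229),(350,215),(340,232),(200,258),(240,268),(200,240),(201,191),(185,192),(170,250),(290,185)]:print(u,v,hsv[v,u],d["d"][v,u])
E
```

```text
326 232 [100  29  53] 0.9140181
390 229 [ 16 128 136] 0.9121639
456 229 [ 33  14 162] 0.91022456
350 215 [ 17  45 188] 0.9295001
340 232 [ 16  56 118] 0.92550564
200 258 [96 36 35] 0.9094705
240 268 [108 134 103] 0.91976327
200 240 [106 173 134] 0.92894393
201 191 [ 12 162 131] 0.9361228
185 192 [ 11 163  78] 0.9377168
170 250 [106 100  64] 0.9185009
290 185 [ 17 109 157] 0.93606925
```

View pics/topz.png

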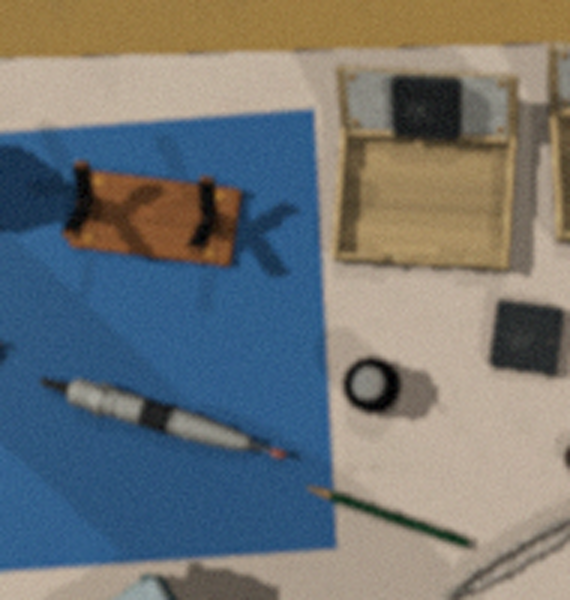

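View pics/topz2.png

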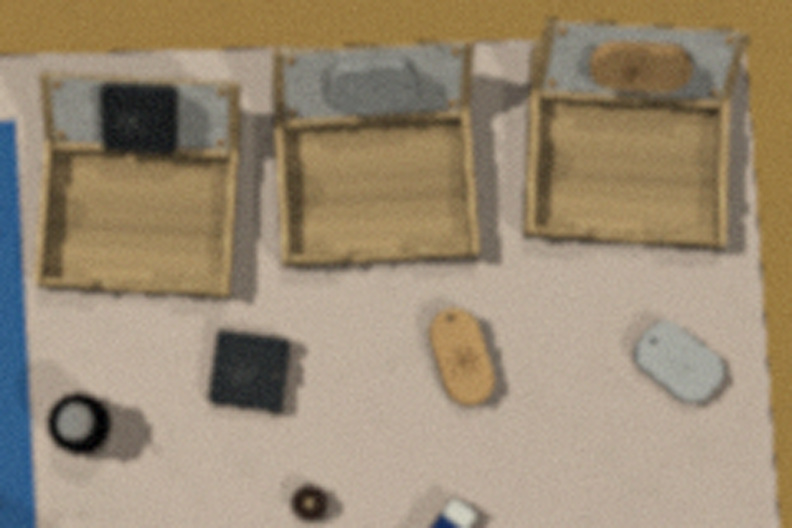

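```bash
python3 - <<'E'
from h import *
c=np.load("top0.npz");p=np.ascontiguousarray(c["p"][:,:,::-1]);hsv=cv2.cvtColor(p,cv2.COLOR_BGR2HSV);H,S,V=cv2.split(hsv)
def win(m,u0,v0,u1,v1):
    o=np.zeros_like(m,np.uint8);o[v0:v1,u0:u1]=m[v0:v1,u0:u1];return o
print("square",rect(win(V<85,308,215,341,250),c,.009))
print("long",rect(win((S>85)&(V>90),375,208,404,248),c,.010))
print("short",rect(win((S<33)&(V>125),438,210,474,246),c,.009))
print("loupe",rect(win(V<60,262,236,288,260),c,.015))
print("base rest",rect(win((H<16)&(S>120),165,170,240,215),c,.008))
for n,a,b in(("sq",(40,287),(229,295)),("short",(284,265),(480,257)),("long",(526,237),(724,246))):
    P=cast(np.array([a,b])/3.3+[250,120],c,.016)[:,:2];m=P.mean(0);t=P[0]-P[1]; # image left=+y
    L=np.hypot(*t);t/=L;nx=np.array([t[1],-t[0]]);print(n,L,m+.045*nx,"yaw",np.degrees(np.arctan2(nx[1],nx[0])))
# handpiece endpoints & sleeve
q=np.array([(42,383),(300,458),(155,415),(70,393),(265,452)])/3+[150,120]
P=cast(q,c,.010);print(P);e=P[0]-P[1];print("hp len",np.hypot(*e[:2]),np.degrees(np.arctan2(e[1],e[0])))
# rest V posts ends
q=np.array([(82,163),(78,243),(208,178),(203,245)])/3+[150,120];P=cast(q,c,.047);print(P)
E
```

```text
square [413.2  93.8  45.   44.2  80.7]
long [419.6 -34.   59.8  31.2  14.9]
short [ 413.8 -163.5   53.1   36.3   50.9]
loupe [383.4 197.4  34.   31.7  88.9]
base rest [501.8 347.3 114.3  54.9  83.2]
sq 0.11516650975842967 [0.50712222 0.15936343] yaw -3.7500370322359986
short 0.11844809306017286 [0.52210005 0.01272581] yaw 1.0236694458642481
long 0.11841377022381579 [ 0.53047076 -0.1377055 ] yaw -4.0384755360907185
[[0.3887456  0.41895645 0.01      ]
 [0.3357891  0.24506362 0.01      ]
 [0.36593552 0.34221699 0.01      ]
 [0.3816862  0.39982163 0.01      ]
 [0.34014851 0.26836146 0.01      ]]
hp len 0.18177763866931296 73.06265702628055
[[0.53034118 0.38280143 0.047     ]
 [0.47717983 0.38416257 0.047     ]
 [0.51821342 0.2992909  0.047     ]
 [0.47394405 0.30207078 0.047     ]]
```

```bash
cat > go.py <<'E'
from h import *
import sys
def plan(tx,ty,tz,jaw=None,s=None):
    from cell import arm
    s=s or arm.observe();R=Ro.from_rotvec(s["ee_rot"]);M=R.as_matrix()
    print("t",round(s["clock"],2),"pos",np.round(s["position"],4),"w",round(s["width"],3),"F",np.round(s["force"],1))
    cur=np.degrees(np.arctan2(M[1,1],M[0,1]));dz=0
    d=0 if jaw is None else (cur-jaw+90)%180-90   # tool z down: +wz lowers yaw
    alt=d-180*np.sign(d)
    # target orientation exactly down
    y=np.radians(cur-d);T=np.c_[[np.sin(y),-np.cos(y),0],[np.cos(y),np.sin(y),0],[0,0,-1]]
    rv=Ro.from_matrix(M.T@T).as_rotvec(degrees=True)/6
    print("jaw now",round(cur,2),"turn units",np.round(rv,2),"alt wz",round(alt/6,2),"j7",round(s["joints"][6],2))
    D=np.array([tx,ty,tz])-s["position"]
    print("shift cm in tool axes before turn",np.round(M.T@D*100,2),"after",np.round(T.T@D*100,2), "after alt",np.round((T@np.diag([-1,-1,1])).T@D*100,2))
if __name__=="__main__":
    a=[float(x) for x in sys.argv[1:]];plan(*a)
E
python3 go.py .414 -.1635 .16 -39.1
python3 - <<'E'
from h import *
c=np.load("top0.npz");d=c["d"]
for u,v in[(75,160),(42,148),(440,315),(192,330),(410,320),(274,248),(92,207)]:
    z=d[v,u];C,r=ray((u,v),c);print(u,v,C+r[0]*z)
w=np.load("wrist0.npz");print(-w["R"].T@w["t"],w["R"][2])
E
```

```text
t 0.15 pos [0.2728 0.562  0.2482] w 0.999 F [-1.   0.5  0.6]
75 160 [0.54556869 0.54745619 0.12020567]
42 148 [0.55281401 0.57224372 0.17848629]
440 315 [ 0.25038957 -0.11853329  0.03492912]
192 330 [0.22841655 0.35463098 0.02446721]
410 320 [ 0.24000686 -0.06524881  0.01531908]
274 248 [0.38301323 0.19557086 0.02170172]
92 207 [0.47151269 0.55879149 0.03157821]
[0.21022142 0.59217438 0.38389551] [ 0.23254264 -0.11441126 -0.96583331]Traceback (most recent call last):
  File "go.py", line 17, in <module>
    a=[float(x) for x in sys.argv[1:]];plan(*a)
                                       ~~~~^^^^
  File "go.py", line 12, in plan
    rv=Ro.from_matrix(M.T@T).as_rotvec(degrees=True)/6
       ~~~~~~~~~~~~~~^^^^^^^
  File "scipy/spatial/transform/_rotation.pyx", line 1143, in scipy.spatial.transform._rotation.Rotation.from_matrix
ValueError: Non-positive determinant (left-handed or null coordinate frame) in rotation matrix 0: [[-2.28554797e-01  9.73531040e-01  1.37019567e-04]
 [ 9.73530450e-01  2.28554498e-01  1.14247162e-03]
 [-1.08091514e-03 -3.94510089e-04  9.99999338e-01]].
```

```bash
sed -i 's/\[np.sin(y),-np.cos(y),0\]/[-np.sin(y),np.cos(y),0]/' go.py; python3 go.py .414 -.1635 .16 -39.1
```

```text
t 0.15 pos [0.2728 0.562  0.2482] w 0.999 F [-1.   0.5  0.6]
jaw now 64.11 turn units [-1.00e-02 -1.00e-02 -1.28e+01] alt wz 17.2 j7 -0.08
shift cm in tool axes before turn [-44.38 -59.09   8.89] after [ 47.39 -56.71   8.82] after alt [-47.39  56.71   8.82]
```

Call:
{"fn": "step_arm", "kwargs": {"plan": [{"tx":-2.47,"ty":-3.28},{"tx":-2.47,"ty":-3.28},{"tx":-2.47,"ty":-3.28},{"tx":-2.47,"ty":-3.28},{"tx":-2.47,"ty":-3.28},{"tx":-2.47,"ty":-3.28},{"tx":-2.47,"ty":-3.28},{"tx":-2.47,"ty":-3.28},{"tx":-2.47,"ty":-3.28},{"tx":-2.47,"ty":-3.28}]}}

```text
invalid input at $.plan[0]: expected keys wx, wy, wz, tx, ty, tz, hand
```

Call:
{"fn": "step_arm", "kwargs": {"plan": [{"tx":-2.47,"ty":-3.28},{"tx":-2.47,"ty":-3.28},{"tx":-2.47,"ty":-3.28},{"tx":-2.47,"ty":-3.28},{"tx":-2.47,"ty":-3.28},{"tx":-2.47,"ty":-3.28},{"tx":-2.47,"ty":-3.28},{"tx":-2.47,"ty":-3.28},{"wz":1},{"wz":1}]}}

```text
invalid input at $.plan[0]: expected keys wx, wy, wz, tx, ty, tz, hand
```

Call:
{"fn": "step_arm", "kwargs": {"plan": [{"wz":1},{"wz":1},{"wz":1},{"wz":1},{"wz":1},{"wz":1},{"wz":1},{"wz":1},{"wz":1},{"wz":1}]}}

```text
invalid input at $.plan[0]: expected keys wx, wy, wz, tx, ty, tz, hand
```

```bash
python3 go.py .414 -.1635 .16 -39.1
```

```text
t 0.15 pos [0.2728 0.562  0.2482] w 0.999 F [-1.   0.5  0.6]
jaw now 64.11 turn units [-1.00e-02 -1.00e-02 -1.28e+01] alt wz 17.2 j7 -0.08
shift cm in tool axes before turn [-44.38 -59.09   8.89] after [ 47.39 -56.71   8.82] after alt [-47.39  56.71   8.82]
```

Call:
{"fn": "step_arm", "kwargs": {"plan": [{"wx":0,"wy":0,"wz":0,"tx":-2.47,"ty":-3.28,"tz":0,"hand":1},{"wx":0,"wy":0,"wz":0,"tx":-2.47,"ty":-3.28,"tz":0,"hand":1},{"wx":0,"wy":0,"wz":0,"tx":-2.47,"ty":-3.28,"tz":0,"hand":1},{"wx":0,"wy":0,"wz":0,"tx":-2.47,"ty":-3.28,"tz":0,"hand":1},{"wx":0,"wy":0,"wz":0,"tx":-2.47,"ty":-3.28,"tz":0,"hand":1},{"wx":0,"wy":0,"wz":0,"tx":-2.47,"ty":-3.28,"tz":0,"hand":1},{"wx":0,"wy":0,"wz":0,"tx":-2.47,"ty":-3.28,"tz":0,"hand":1},{"wx":0,"wy":0,"wz":0,"tx":-2.47,"ty":-3.28,"tz":0,"hand":1},{"wx":0,"wy":0,"wz":0,"tx":-2.47,"ty":-3.28,"tz":0,"hand":1},{"wx":0,"wy":0,"wz":0,"tx":-2.47,"ty":-3.28,"tz":0,"hand":1}]}}

```text
clock: 0.98
position: [0.3516, 0.1574, 0.2487]
ee_rot: [0.703, 3.062, 0.001]
force: [1.4, -0.4, 0.1]
width: 0.999
```

```bash
python3 go.py .414 -.1635 .16 -39.1
```

```text
t 0.98 pos [0.3516 0.1574 0.2487] w 0.999 F [ 1.4 -0.4  0.1]
jaw now 64.12 turn units [  0.    0.  -12.8] alt wz 17.2 j7 0.57
shift cm in tool axes before turn [-19.62 -26.15   8.86] after [ 20.97 -25.08   8.87] after alt [-20.97  25.08   8.87]
```

Call:
{"fn": "step_arm", "kwargs": {"plan": [{"wx":0,"wy":0,"wz":0,"tx":-2.45,"ty":-3.27,"tz":0,"hand":1},{"wx":0,"wy":0,"wz":0,"tx":-2.45,"ty":-3.27,"tz":0,"hand":1},{"wx":0,"wy":0,"wz":0,"tx":-2.45,"ty":-3.27,"tz":0,"hand":1},{"wx":0,"wy":0,"wz":0,"tx":-2.45,"ty":-3.27,"tz":0,"hand":1},{"wx":0,"wy":0,"wz":0,"tx":-2.45,"ty":-3.27,"tz":0,"hand":1},{"wx":0,"wy":0,"wz":0,"tx":-2.45,"ty":-3.27,"tz":0,"hand":1},{"wx":0,"wy":0,"wz":0,"tx":-2.45,"ty":-3.27,"tz":0,"hand":1},{"wx":0,"wy":0,"wz":0,"tx":-2.45,"ty":-3.27,"tz":0,"hand":1},{"wx":0,"wy":0,"wz":1,"tx":0,"ty":0,"tz":0,"hand":1},{"wx":0,"wy":0,"wz":1,"tx":0,"ty":0,"tz":0,"hand":1}]}}

```text
clock: 1.82
position: [0.4137, -0.1645, 0.2487]
ee_rot: [1.033, 2.967, -0.002]
force: [0.4, 0.4, -0.5]
width: 0.999
```

Call:
{"fn": "step_arm", "kwargs": {"plan": [{"wx":0,"wy":0,"wz":1,"tx":0,"ty":0,"tz":0,"hand":1},{"wx":0,"wy":0,"wz":1,"tx":0,"ty":0,"tz":0,"hand":1},{"wx":0,"wy":0,"wz":1,"tx":0,"ty":0,"tz":0,"hand":1},{"wx":0,"wy":0,"wz":1,"tx":0,"ty":0,"tz":0,"hand":1},{"wx":0,"wy":0,"wz":1,"tx":0,"ty":0,"tz":0,"hand":1},{"wx":0,"wy":0,"wz":1,"tx":0,"ty":0,"tz":0,"hand":1},{"wx":0,"wy":0,"wz":1,"tx":0,"ty":0,"tz":0,"hand":1},{"wx":0,"wy":0,"wz":1,"tx":0,"ty":0,"tz":0,"hand":1},{"wx":0,"wy":0,"wz":1,"tx":0,"ty":0,"tz":0,"hand":1},{"wx":0,"wy":0,"wz":1,"tx":0,"ty":0,"tz":0,"hand":1}]}}

```text
clock: 2.65
position: [0.4138, -0.1615, 0.2486]
ee_rot: [-2.374, -2.057, 0.0]
force: [-0.1, 0.7, -0.4]
width: 1.002
```

```bash
python3 go.py .414 -.1635 .16 -39.1; python3 - <<'E'
from cell import arm
from h import *
c=arm.calibration("wrist");p,d=arm.get_image("wrist");cv2.imwrite("pics/w1.png",p[:,:,::-1]);np.savez("w1.npz",p=p,d=d,**c)
for n,P in dict(short=(.4138,-.1635,.009),long=(.4196,-.034,.01),sq=(.4132,.0938,.009)).items():print(n,proj(P,c,True))
E
```

```text
t 2.65 pos [ 0.4138 -0.1615  0.2486] w 1.002 F [-0.1  0.7 -0.4]
jaw now -8.19 turn units [-0.   -0.    5.15] alt wz -24.85 j7 0.28
shift cm in tool axes before turn [-0.2   0.05  8.86] after [-0.14  0.14  8.86] after alt [ 0.14 -0.14  8.86]
short [[322.01589005 175.99640593]]
long [[311.40772615  70.57520318]]
sq [[292.10888463 -22.15044734]]
```

View pics/w1.png

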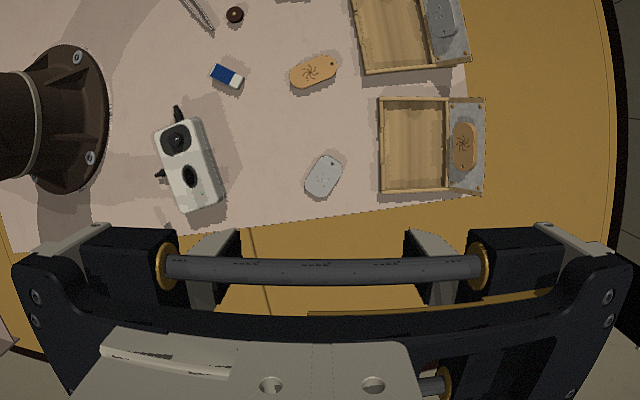

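Wrist view: short blank at (323,176), right where the top view predicted (322,176); long blank at (313,73), the long-label tray at (425,145). I'll cross-check the measurements.

```bash
python3 - <<'E'
from h import *
c=np.load("w1.npz");p=np.ascontiguousarray(c["p"][:,:,::-1]);hsv=cv2.cvtColor(p,cv2.COLOR_BGR2HSV);H,S,V=cv2.split(hsv)
def win(m,u0,v0,u1,v1):
    o=np.zeros_like(m,np.uint8);o[v0:v1,u0:u1]=m[v0:v1,u0:u1];return o
print(hsv[176,323],hsv[176,290],hsv[73,313])
print("short",rect(win((S<35)&(V>120),295,145,350,205),c,.009,True))
print("long",rect(win((S>85)&(V>90),280,45,345,100),c,.010,True))
# tray_long inner floor corners + rim corners (by eye)
print(cast([(380,97),(379,193),(449,97),(448,194)],c,.016,True))
E
```

```text
[ 19  24 150] [ 14  52 171] [ 17 126 160]
short [ 414.9 -164.4   52.1   33.8   49.1]
long [421.2 -34.7  59.5  30.   15.2]
[[ 0.49562128 -0.07661507  0.016     ]
 [ 0.48092588 -0.19309471  0.016     ]
 [ 0.58418954 -0.08348472  0.016     ]
 [ 0.57285904 -0.2072318   0.016     ]]
```

```bash
python3 go.py .4145 -.164 .024 -40
```

```text
t 2.7 pos [ 0.4138 -0.1615  0.2486] w 0.998 F [ 0.1  0.6 -0. ]
jaw now -8.62 turn units [-0.   -0.    5.23] alt wz -24.77 j7 0.27
shift cm in tool axes before turn [-0.24  0.11 22.46] after [-0.15  0.21 22.46] after alt [ 0.15 -0.21 22.46]
```

Call:
{"fn": "step_arm", "kwargs": {"plan": [{"wx":0,"wy":0,"wz":1,"tx":0,"ty":0,"tz":0,"hand":0.7},{"wx":0,"wy":0,"wz":1,"tx":0,"ty":0,"tz":0,"hand":0.7},{"wx":0,"wy":0,"wz":1,"tx":0,"ty":0,"tz":0,"hand":0.7},{"wx":0,"wy":0,"wz":1,"tx":0,"ty":0,"tz":0,"hand":0.7},{"wx":0,"wy":0,"wz":1,"tx":0,"ty":0,"tz":0,"hand":0.7},{"wx":0,"wy":0,"wz":0.23,"tx":-0.15,"ty":0.21,"tz":3.5,"hand":0.7},{"wx":0,"wy":0,"wz":0,"tx":0,"ty":0,"tz":4,"hand":0.7},{"wx":0,"wy":0,"wz":0,"tx":0,"ty":0,"tz":4,"hand":0.7},{"wx":0,"wy":0,"wz":0,"tx":0,"ty":0,"tz":4,"hand":0.7},{"wx":0,"wy":0,"wz":0,"tx":0,"ty":0,"tz":3,"hand":0.7}]}}

```text
clock: 3.53
position: [0.4135, -0.1637, 0.0609]
ee_rot: [-2.836, -1.349, 0.004]
force: [-0.2, -0.2, -0.5]
width: 0.7
```

```bash
python3 go.py .4145 -.164 .024 -40;python3 - <<'E'
from cell import arm
from h import *
c=arm.calibration("wrist");p,d=arm.get_image("wrist");cv2.imwrite("pics/w2.png",p[:,:,::-1])
E
```

```text
t 3.53 pos [ 0.4135 -0.1637  0.0609] w 0.7 F [-0.2 -0.2 -0.5]
jaw now -39.11 turn units [-0.02  0.02  0.15] alt wz -29.85 j7 0.15
shift cm in tool axes before turn [0.05 0.11 3.69] after [0.04 0.1  3.69] after alt [-0.04 -0.1   3.69]
```

View pics/w2.png

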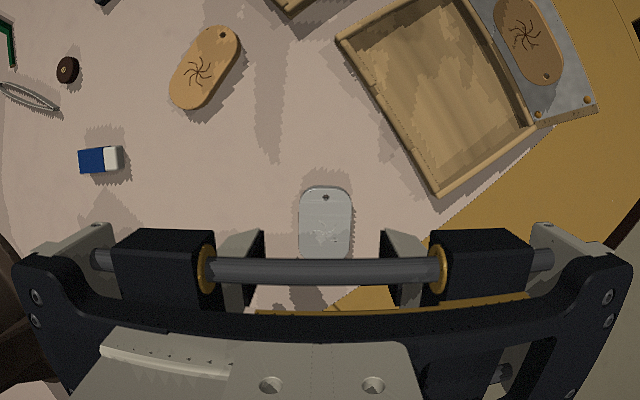

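The short blank sits between the fingers, (325,220), aligned with them. Going down and gripping.

Call:
{"fn": "step_arm", "kwargs": {"plan": [{"wx":0,"wy":0,"wz":0.15,"tx":0.04,"ty":0.1,"tz":1.5,"hand":0.7},{"wx":0,"wy":0,"wz":0,"tx":0,"ty":0,"tz":1.5,"hand":0.7},{"wx":0,"wy":0,"wz":0,"tx":0,"ty":0,"tz":0.69,"hand":0.7},{"wx":0,"wy":0,"wz":0,"tx":0,"ty":0,"tz":0,"hand":0.7},{"wx":0,"wy":0,"wz":0,"tx":0,"ty":0,"tz":0,"hand":0.2},{"wx":0,"wy":0,"wz":0,"tx":0,"ty":0,"tz":0,"hand":0.2},{"wx":0,"wy":0,"wz":0,"tx":0,"ty":0,"tz":0,"hand":0.2},{"wx":0,"wy":0,"wz":0,"tx":0,"ty":0,"tz":0,"hand":0.2},{"wx":0,"wy":0,"wz":0,"tx":0,"ty":0,"tz":0,"hand":0.2},{"wx":0,"wy":0,"wz":0,"tx":0,"ty":0,"tz":0,"hand":0.2}], "force": 15}}

```text
clock: 4.42
position: [0.4161, -0.1643, 0.0272]
ee_rot: [2.849, 1.324, 0.001]
force: [-0.7, 0.9, 5.8]
width: 0.362
```

```bash
python3 go.py .522 .0127 .1 91
```

```text
t 4.42 pos [ 0.4161 -0.1643  0.0272] w 0.362 F [-0.7  0.9  5.8]
jaw now -40.15 turn units [ 0.   -0.01  8.14] alt wz -21.86 j7 0.2
shift cm in tool axes before turn [20.36 -3.31 -7.27] after [ 10.9  -17.51  -7.28] after alt [-10.9   17.51  -7.28]
```

Call:
{"fn": "step_arm", "kwargs": {"plan": [{"wx":0,"wy":0,"wz":0,"tx":0,"ty":0,"tz":-3.6,"hand":0.2},{"wx":0,"wy":0,"wz":0,"tx":0,"ty":0,"tz":-3.6,"hand":0.2},{"wx":0,"wy":0,"wz":1,"tx":0,"ty":0,"tz":0,"hand":0.2},{"wx":0,"wy":0,"wz":1,"tx":0,"ty":0,"tz":0,"hand":0.2},{"wx":0,"wy":0,"wz":1,"tx":0,"ty":0,"tz":0,"hand":0.2},{"wx":0,"wy":0,"wz":1,"tx":0,"ty":0,"tz":0,"hand":0.2},{"wx":0,"wy":0,"wz":1,"tx":0,"ty":0,"tz":0,"hand":0.2},{"wx":0,"wy":0,"wz":1,"tx":0,"ty":0,"tz":0,"hand":0.2},{"wx":0,"wy":0,"wz":1,"tx":0,"ty":0,"tz":0,"hand":0.2},{"wx":0,"wy":0,"wz":1,"tx":0,"ty":0,"tz":0,"hand":0.2}]}}

```text
clock: 5.25
position: [0.4157, -0.1642, 0.0989]
ee_rot: [-3.141, -0.042, -0.0]
force: [0.3, -0.4, 0.1]
width: 0.355
```

```bash
python3 go.py .522 .0127 .1 91
```

```text
t 5.25 pos [ 0.4157 -0.1642  0.0989] w 0.355 F [ 0.3 -0.4  0.1]
jaw now -88.46 turn units [-0.   -0.    0.09] alt wz -29.91 j7 -0.56
shift cm in tool axes before turn [ 11.1 -17.4  -0.1] after [ 10.94 -17.5   -0.11] after alt [-10.94  17.5   -0.11]
```

Call:
{"fn": "step_arm", "kwargs": {"plan": [{"wx":0,"wy":0,"wz":0.09,"tx":2.19,"ty":-3.5,"tz":0,"hand":0.2},{"wx":0,"wy":0,"wz":0,"tx":2.19,"ty":-3.5,"tz":0,"hand":0.2},{"wx":0,"wy":0,"wz":0,"tx":2.19,"ty":-3.5,"tz":0,"hand":0.2},{"wx":0,"wy":0,"wz":0,"tx":2.19,"ty":-3.5,"tz":0,"hand":0.2},{"wx":0,"wy":0,"wz":0,"tx":2.19,"ty":-3.5,"tz":0,"hand":0.2},{"wx":0,"wy":0,"wz":0,"tx":0,"ty":0,"tz":0,"hand":0.2},{"wx":0,"wy":0,"wz":0,"tx":0,"ty":0,"tz":0,"hand":0.2},{"wx":0,"wy":0,"wz":0,"tx":0,"ty":0,"tz":0,"hand":0.2},{"wx":0,"wy":0,"wz":0,"tx":0,"ty":0,"tz":0,"hand":0.2},{"wx":0,"wy":0,"wz":0,"tx":0,"ty":0,"tz":0,"hand":0.2}]}}

```text
clock: 6.08
position: [0.5203, 0.0119, 0.099]
ee_rot: [-3.141, -0.031, 0.0]
force: [0.2, -0.3, -0.6]
width: 0.359
```

```bash
python3 go.py .522 .0127 .0332 91;python3 - <<'E'
from cell import arm
from h import *
c=arm.calibration("wrist");p,d=arm.get_image("wrist");cv2.imwrite("pics/w3.png",p[:,:,::-1]);np.savez("w3.npz",p=p,d=d,**c)
p,d=arm.get_image("scene");cv2.imwrite("pics/s3.png",cv2.resize(p[120:300,200:480,::-1],None,fx=2.8,fy=2.8))
E
```

```text
t 6.08 pos [0.5203 0.0119 0.099 ] w 0.359 F [ 0.2 -0.3 -0.6]
jaw now -88.85 turn units [-0.    0.    0.02] alt wz -29.98 j7 -0.94
shift cm in tool axes before turn [ 0.17 -0.07  6.58] after [ 0.17 -0.07  6.58] after alt [-0.17  0.07  6.58]
```

View pics/w3.png

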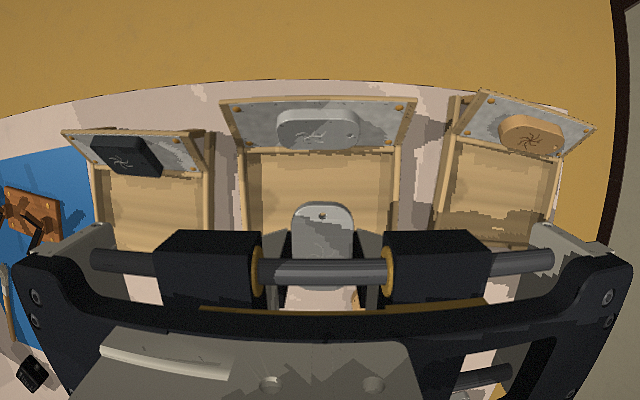

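View pics/s3.png

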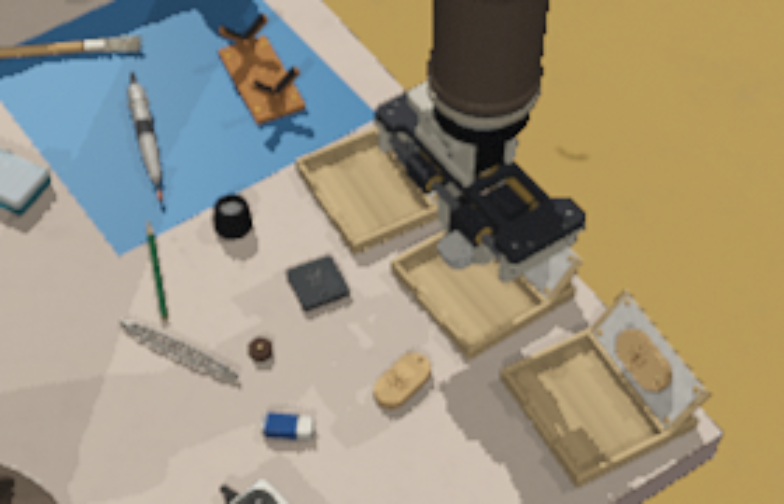

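```bash
python3 - <<'E'
from h import *
c=np.load("w3.npz");P=cast([(245,153),(395,151),(240,235),(400,235)],c,.016,True);print(P)
E
```

```text
[[ 0.56444573  0.06799034  0.016     ]
 [ 0.56806558 -0.04026885  0.016     ]
 [ 0.50085778  0.07476717  0.016     ]
 [ 0.50347462 -0.04951514  0.016     ]]
```

Call:
{"fn": "step_arm", "kwargs": {"plan": [{"wx":0,"wy":0,"wz":0,"tx":0.15,"ty":-0.1,"tz":2.5,"hand":0.2},{"wx":0,"wy":0,"wz":0,"tx":0,"ty":0,"tz":2,"hand":0.2},{"wx":0,"wy":0,"wz":0,"tx":0,"ty":0,"tz":1.3,"hand":0.2},{"wx":0,"wy":0,"wz":0,"tx":0,"ty":0,"tz":0.8,"hand":0.2},{"wx":0,"wy":0,"wz":0,"tx":0,"ty":0,"tz":0,"hand":0.2},{"wx":0,"wy":0,"wz":0,"tx":0,"ty":0,"tz":0,"hand":0.2},{"wx":0,"wy":0,"wz":0,"tx":0,"ty":0,"tz":0,"hand":0.2},{"wx":0,"wy":0,"wz":0,"tx":0,"ty":0,"tz":0,"hand":0.2},{"wx":0,"wy":0,"wz":0,"tx":0,"ty":0,"tz":0,"hand":0.2},{"wx":0,"wy":0,"wz":0,"tx":0,"ty":0,"tz":0,"hand":0.2}]}}

```text
clock: 7.02
position: [0.5226, 0.0144, 0.0332]
ee_rot: [-3.141, -0.036, -0.001]
force: [0.0, -0.1, -0.9]
width: 0.367
```

```bash
python3 go.py .522 .0127 .0332 91
```

```text
t 7.02 pos [0.5226 0.0144 0.0332] w 0.367 F [ 0.  -0.1 -0.9]
jaw now -88.7 turn units [-0.   -0.01  0.05] alt wz -29.95 j7 -0.85
shift cm in tool axes before turn [-0.07  0.17  0.  ] after [-0.07  0.17  0.  ] after alt [ 0.07 -0.17  0.  ]
```

Call:
{"fn": "step_arm", "kwargs": {"plan": [{"wx":0,"wy":0,"wz":0,"tx":0,"ty":0,"tz":0.1,"hand":0.2},{"wx":0,"wy":0,"wz":0,"tx":0,"ty":0,"tz":0,"hand":0.2},{"wx":0,"wy":0,"wz":0,"tx":0,"ty":0,"tz":0,"hand":0.55},{"wx":0,"wy":0,"wz":0,"tx":0,"ty":0,"tz":0,"hand":0.55},{"wx":0,"wy":0,"wz":0,"tx":0,"ty":0,"tz":0,"hand":0.55},{"wx":0,"wy":0,"wz":0,"tx":0,"ty":0,"tz":0,"hand":0.55},{"wx":0,"wy":0,"wz":0,"tx":0,"ty":0,"tz":0,"hand":0.55},{"wx":0,"wy":0,"wz":0,"tx":0,"ty":0,"tz":-2,"hand":0.55},{"wx":0,"wy":0,"wz":0,"tx":0,"ty":0,"tz":-4,"hand":0.55},{"wx":0,"wy":0,"wz":0,"tx":0,"ty":0,"tz":-4,"hand":0.55}]}}

```text
clock: 7.85
position: [0.5212, 0.0139, 0.1322]
ee_rot: [3.14, 0.034, -0.005]
force: [1.5, 0.2, -0.1]
width: 0.551
```

```bash
python3 go.py .413 .0938 .1 -9
```

```text
t 7.85 pos [0.5212 0.0139 0.1322] w 0.551 F [ 1.5  0.2 -0.1]
jaw now -88.76 turn units [-1.000e-02  3.000e-02 -1.329e+01] alt wz 16.71 j7 -0.99
shift cm in tool axes before turn [-10.63  -8.23   3.25] after [  6.2  -11.93   3.22] after alt [-6.2  11.93  3.22]
```

```bash
python3 go.py .413 .0938 .1 80.7
```

```text
t 7.85 pos [0.5212 0.0139 0.1322] w 0.551 F [ 1.5  0.2 -0.1]
jaw now -88.76 turn units [0.01 0.03 1.76] alt wz -28.24 j7 -0.99
shift cm in tool axes before turn [-10.63  -8.23   3.25] after [-11.97  -6.14   3.22] after alt [11.97  6.14  3.22]
```

Call:
{"fn": "step_arm", "kwargs": {"plan": [{"wx":0,"wy":0,"wz":1,"tx":0,"ty":0,"tz":-2,"hand":0.75},{"wx":0,"wy":0,"wz":0.76,"tx":0,"ty":0,"tz":0,"hand":0.75},{"wx":0,"wy":0,"wz":0,"tx":-3,"ty":-1.54,"tz":0,"hand":0.75},{"wx":0,"wy":0,"wz":0,"tx":-3,"ty":-1.54,"tz":0,"hand":0.75},{"wx":0,"wy":0,"wz":0,"tx":-3,"ty":-1.54,"tz":0,"hand":0.75},{"wx":0,"wy":0,"wz":0,"tx":-3,"ty":-1.54,"tz":0,"hand":0.75},{"wx":0,"wy":0,"wz":0,"tx":0,"ty":0,"tz":3,"hand":0.75},{"wx":0,"wy":0,"wz":0,"tx":0,"ty":0,"tz":3,"hand":0.75},{"wx":0,"wy":0,"wz":0,"tx":0,"ty":0,"tz":2,"hand":0.75},{"wx":0,"wy":0,"wz":0,"tx":0,"ty":0,"tz":0,"hand":0.75}]}}

```text
clock: 8.68
position: [0.4118, 0.0948, 0.0696]
ee_rot: [3.13, -0.251, -0.006]
force: [-1.3, -0.5, -0.2]
width: 0.749
```

```bash
python3 - <<'E'
from cell import arm
from h import *
c=arm.calibration("wrist");p,d=arm.get_image("wrist");cv2.imwrite("pics/w4.png",p[:,:,::-1]);np.savez("w4.npz",p=p,d=d,**c)
print(proj((.413,.0938,.009),c,True))
p,d=arm.get_image("top");cv2.imwrite("pics/t4.png",cv2.resize(p[120:280,250:490,::-1],None,fx=3.3,fy=3.3))
E
python3 go.py .413 .0938 .027 80.7
```

```text
[[322.24402148 221.2009843 ]]
t 8.78 pos [0.4138 0.0938 0.0721] w 0.749 F [-0.1 -0.8  0.3]
jaw now -99.34 turn units [ 0.01  0.01 -0.01] alt wz 29.99 j7 -1.2
shift cm in tool axes before turn [-0.07  0.01  4.51] after [-0.08  0.01  4.51] after alt [ 0.08 -0.01  4.51]
```

View pics/w4.png

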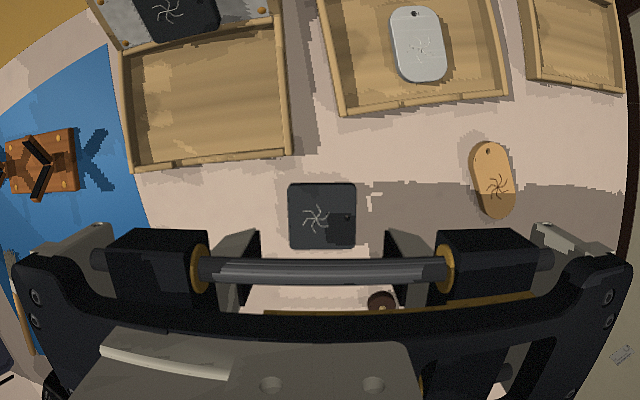

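View pics/t4.png

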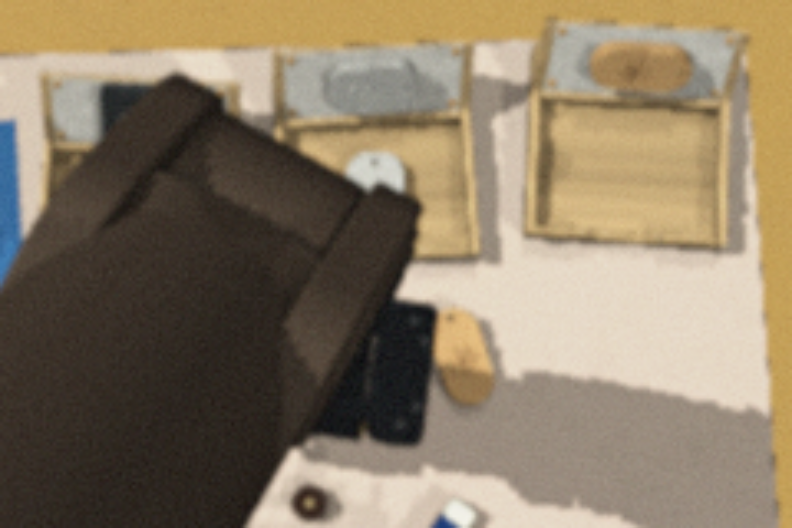

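Short blank lies flat in its tray (418,43 in the wrist view); the square blank at (322,215) is centred between the fingers. Going down and gripping.

Call:
{"fn": "step_arm", "kwargs": {"plan": [{"wx":0,"wy":0,"wz":0,"tx":-0.05,"ty":0,"tz":2,"hand":0.75},{"wx":0,"wy":0,"wz":0,"tx":0,"ty":0,"tz":1.7,"hand":0.75},{"wx":0,"wy":0,"wz":0,"tx":0,"ty":0,"tz":0.9,"hand":0.75},{"wx":0,"wy":0,"wz":0,"tx":0,"ty":0,"tz":0,"hand":0.75},{"wx":0,"wy":0,"wz":0,"tx":0,"ty":0,"tz":0,"hand":0.3},{"wx":0,"wy":0,"wz":0,"tx":0,"ty":0,"tz":0,"hand":0.3},{"wx":0,"wy":0,"wz":0,"tx":0,"ty":0,"tz":0,"hand":0.3},{"wx":0,"wy":0,"wz":0,"tx":0,"ty":0,"tz":0,"hand":0.3},{"wx":0,"wy":0,"wz":0,"tx":0,"ty":0,"tz":0,"hand":0.3},{"wx":0,"wy":0,"wz":0,"tx":0,"ty":0,"tz":0,"hand":0.3}], "force": 15}}

```text
clock: 9.62
position: [0.4139, 0.0947, 0.0265]
ee_rot: [-3.13, 0.254, -0.002]
force: [-1.2, 0.2, 8.8]
width: 0.497
```

```bash
python3 go.py .507 .1594 .1 86.3; python3 - <<'E'
from h import *
c=np.load("w4.npz");print(cast([(122,52),(284,36),(137,168),(291,153)],c,.016,True))
E
```

```text
t 9.62 pos [0.4139 0.0947 0.0265] w 0.497 F [-1.2  0.2  8.8]
jaw now -99.27 turn units [-0.01 -0.01 -0.93] alt wz 29.07 j7 -1.09
shift cm in tool axes before turn [ 8.15 -7.89 -7.34] after [ 8.87 -7.06 -7.35] after alt [-8.87  7.06 -7.35]
[[0.55740744 0.21207496 0.016     ]
 [0.53494128 0.09768656 0.016     ]
 [0.47307554 0.21559924 0.016     ]
 [0.46212802 0.10538299 0.016     ]]
```

Call:
{"fn": "step_arm", "kwargs": {"plan": [{"wx":0,"wy":0,"wz":0,"tx":0,"ty":0,"tz":-3.6,"hand":0.3},{"wx":0,"wy":0,"wz":0,"tx":0,"ty":0,"tz":-3.6,"hand":0.3},{"wx":0,"wy":0,"wz":-0.75,"tx":0,"ty":0,"tz":0,"hand":0.3},{"wx":0,"wy":0,"wz":0,"tx":3,"ty":-2.4,"tz":0,"hand":0.3},{"wx":0,"wy":0,"wz":0,"tx":3,"ty":-2.4,"tz":0,"hand":0.3},{"wx":0,"wy":0,"wz":0,"tx":3,"ty":-2.4,"tz":0,"hand":0.3},{"wx":0,"wy":0,"wz":0,"tx":0,"ty":0,"tz":0,"hand":0.3},{"wx":0,"wy":0,"wz":0,"tx":0,"ty":0,"tz":0,"hand":0.3},{"wx":0,"wy":0,"wz":0,"tx":0,"ty":0,"tz":0,"hand":0.3},{"wx":0,"wy":0,"wz":0,"tx":0,"ty":0,"tz":0,"hand":0.3}]}}

```text
clock: 10.45
position: [0.508, 0.1579, 0.0978]
ee_rot: [3.139, -0.133, -0.002]
force: [-0.3, 1.0, -0.4]
width: 0.499
```

```bash
python3 go.py .509 .159 .0325 85.2; python3 - <<'E'
from cell import arm
from h import *
c=arm.calibration("wrist");p,d=arm.get_image("wrist");cv2.imwrite("pics/w5.png",p[:,:,::-1]);np.savez("w5.npz",p=p,d=d,**c)
E
```

```text
t 10.45 pos [0.508  0.1579 0.0978] w 0.499 F [-0.3  1.  -0.4]
jaw now -94.84 turn units [ 0.    0.01 -0.01] alt wz 29.99 j7 -1.3
shift cm in tool axes before turn [ 0.1  -0.12  6.53] after [ 0.09 -0.12  6.53] after alt [-0.09  0.12  6.53]
```

View pics/w5.png

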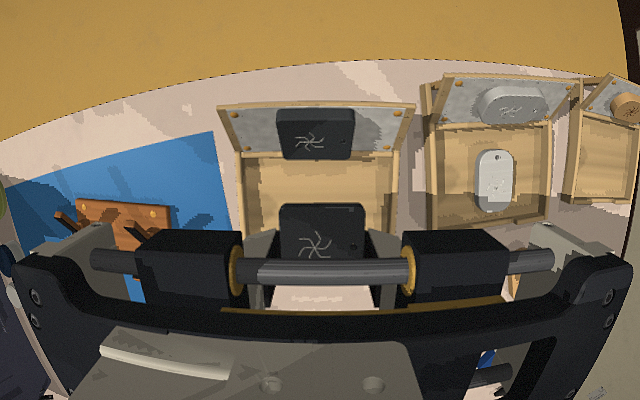

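Call:
{"fn": "step_arm", "kwargs": {"plan": [{"wx":0,"wy":0,"wz":0,"tx":0.1,"ty":-0.15,"tz":2.5,"hand":0.3},{"wx":0,"wy":0,"wz":0,"tx":0,"ty":0,"tz":2,"hand":0.3},{"wx":0,"wy":0,"wz":0,"tx":0,"ty":0,"tz":1.3,"hand":0.3},{"wx":0,"wy":0,"wz":0,"tx":0,"ty":0,"tz":0.75,"hand":0.3},{"wx":0,"wy":0,"wz":0,"tx":0,"ty":0,"tz":0,"hand":0.3},{"wx":0,"wy":0,"wz":0,"tx":0,"ty":0,"tz":0,"hand":0.3},{"wx":0,"wy":0,"wz":0,"tx":0,"ty":0,"tz":0,"hand":0.62},{"wx":0,"wy":0,"wz":0,"tx":0,"ty":0,"tz":0,"hand":0.62},{"wx":0,"wy":0,"wz":0,"tx":0,"ty":0,"tz":0,"hand":0.62},{"wx":0,"wy":0,"wz":0,"tx":0,"ty":0,"tz":0,"hand":0.62}]}}

```text
clock: 11.33
position: [0.5104, 0.1603, 0.0328]
ee_rot: [-3.138, 0.131, -0.001]
force: [0.1, 0.7, -0.2]
width: 0.617
```

Call:
{"fn": "step_arm", "kwargs": {"plan": [{"wx":0,"wy":0,"wz":0,"tx":0,"ty":0,"tz":0,"hand":0.62},{"wx":0,"wy":0,"wz":0,"tx":0,"ty":0,"tz":-2,"hand":0.62},{"wx":0,"wy":0,"wz":0,"tx":0,"ty":0,"tz":-4,"hand":0.62},{"wx":0,"wy":0,"wz":0,"tx":0,"ty":0,"tz":-4,"hand":0.62},{"wx":0,"wy":0,"wz":0,"tx":0,"ty":0,"tz":-2,"hand":0.62},{"wx":0,"wy":0,"wz":0,"tx":0,"ty":0,"tz":0,"hand":0.62},{"wx":0,"wy":0,"wz":0,"tx":0,"ty":0,"tz":0,"hand":0.62},{"wx":0,"wy":0,"wz":0,"tx":0,"ty":0,"tz":0,"hand":0.62},{"wx":0,"wy":0,"wz":0,"tx":0,"ty":0,"tz":0,"hand":0.62},{"wx":0,"wy":0,"wz":0,"tx":0,"ty":0,"tz":0,"hand":0.62}]}}

```text
clock: 12.17
position: [0.5095, 0.16, 0.1513]
ee_rot: [3.138, -0.131, -0.003]
force: [-0.2, -0.3, 0.8]
width: 0.622
```

```bash
python3 go.py .4205 -.0345 .15 -75; python3 - <<'E'
from cell import arm
from h import *
c=arm.calibration("wrist");p,d=arm.get_image("wrist");cv2.imwrite("pics/w6.png",p[:,:,::-1]);np.savez("w6.npz",p=p,d=d,**c)
E
```

```text
t 12.17 pos [0.5095 0.16   0.1513] w 0.622 F [-0.2 -0.3  0.8]
jaw now -94.78 turn units [ 0.01  0.02 -3.3 ] alt wz 26.7 j7 -1.37
shift cm in tool axes before turn [-7.25 20.13  0.16] after [-13.63  16.49   0.13] after alt [ 13.63 -16.49   0.13]
```

View pics/w6.png

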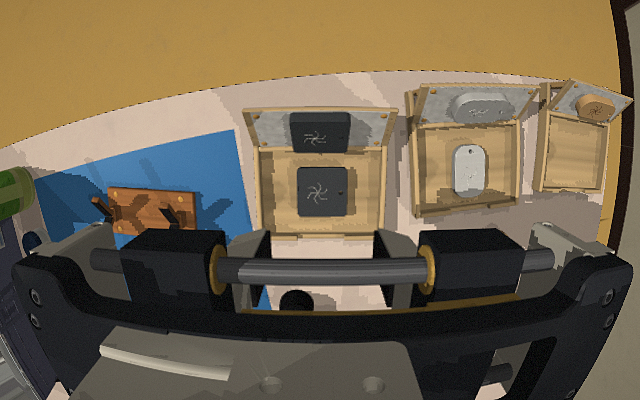

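Square lies flat in its tray (322,191). Now the long blank.

Call:
{"fn": "step_arm", "kwargs": {"plan": [{"wx":0,"wy":0,"wz":-1,"tx":0,"ty":0,"tz":0,"hand":0.65},{"wx":0,"wy":0,"wz":-1,"tx":0,"ty":0,"tz":0,"hand":0.65},{"wx":0,"wy":0,"wz":-1,"tx":0,"ty":0,"tz":0,"hand":0.65},{"wx":0,"wy":0,"wz":-0.3,"tx":0,"ty":0,"tz":0,"hand":0.65},{"wx":0,"wy":0,"wz":0,"tx":-2.27,"ty":2.75,"tz":0,"hand":0.65},{"wx":0,"wy":0,"wz":0,"tx":-2.27,"ty":2.75,"tz":0,"hand":0.65},{"wx":0,"wy":0,"wz":0,"tx":-2.27,"ty":2.75,"tz":0,"hand":0.65},{"wx":0,"wy":0,"wz":0,"tx":-2.27,"ty":2.75,"tz":0,"hand":0.65},{"wx":0,"wy":0,"wz":0,"tx":-2.27,"ty":2.75,"tz":0,"hand":0.65},{"wx":0,"wy":0,"wz":0,"tx":-2.27,"ty":2.75,"tz":0,"hand":0.65}]}}

```text
clock: 13.05
position: [0.4203, -0.0358, 0.1521]
ee_rot: [-3.115, -0.407, 0.001]
force: [0.9, -0.9, 0.6]
width: 0.647
```

Call:
{"fn": "step_arm", "kwargs": {"plan": [{"wx":0,"wy":0,"wz":0,"tx":0,"ty":0,"tz":4,"hand":0.65},{"wx":0,"wy":0,"wz":0,"tx":0,"ty":0,"tz":4,"hand":0.65},{"wx":0,"wy":0,"wz":0,"tx":0,"ty":0,"tz":0,"hand":0.65},{"wx":0,"wy":0,"wz":0,"tx":0,"ty":0,"tz":0,"hand":0.65},{"wx":0,"wy":0,"wz":0,"tx":0,"ty":0,"tz":0,"hand":0.65},{"wx":0,"wy":0,"wz":0,"tx":0,"ty":0,"tz":0,"hand":0.65},{"wx":0,"wy":0,"wz":0,"tx":0,"ty":0,"tz":0,"hand":0.65},{"wx":0,"wy":0,"wz":0,"tx":0,"ty":0,"tz":0,"hand":0.65},{"wx":0,"wy":0,"wz":0,"tx":0,"ty":0,"tz":0,"hand":0.65},{"wx":0,"wy":0,"wz":0,"tx":0,"ty":0,"tz":0,"hand":0.65}]}}

```text
clock: 13.88
position: [0.4218, -0.0341, 0.0728]
ee_rot: [-3.114, -0.412, -0.002]
force: [-0.0, 0.0, -0.5]
width: 0.648
```

```bash
python3 go.py .4205 -.0345 .027 -75; python3 - <<'E'
from cell import arm
from h import *
c=arm.calibration("wrist");p,d=arm.get_image("wrist");cv2.imwrite("pics/w7.png",p[:,:,::-1]);np.savez("w7.npz",p=p,d=d,**c)
E
```

```text
t 13.88 pos [ 0.4218 -0.0341  0.0728] w 0.648 F [-0.   0.  -0.5]
jaw now -74.93 turn units [-0.   -0.01  0.01] alt wz -29.99 j7 -0.62
shift cm in tool axes before turn [-0.14  0.    4.58] after [-0.13  0.    4.58] after alt [ 0.13 -0.    4.58]
```

View pics/w7.png

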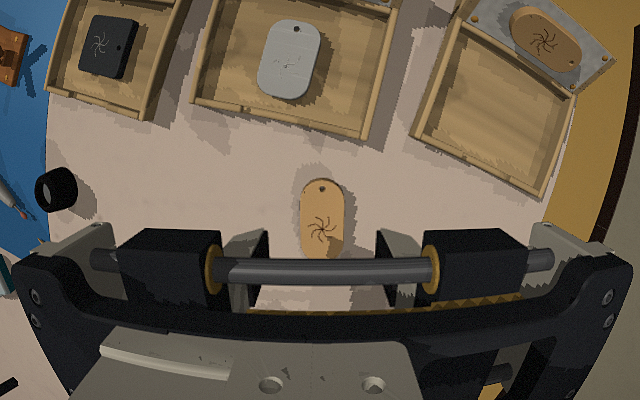

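Long blank at (323,215), aligned and centred between the fingers. Grip it, with the light wood at 12 N.

Call:
{"fn": "step_arm", "kwargs": {"plan": [{"wx":0,"wy":0,"wz":0,"tx":-0.1,"ty":0,"tz":2,"hand":0.65},{"wx":0,"wy":0,"wz":0,"tx":0,"ty":0,"tz":1.7,"hand":0.65},{"wx":0,"wy":0,"wz":0,"tx":0,"ty":0,"tz":0.85,"hand":0.65},{"wx":0,"wy":0,"wz":0,"tx":0,"ty":0,"tz":0,"hand":0.65},{"wx":0,"wy":0,"wz":0,"tx":0,"ty":0,"tz":0,"hand":0.15},{"wx":0,"wy":0,"wz":0,"tx":0,"ty":0,"tz":0,"hand":0.15},{"wx":0,"wy":0,"wz":0,"tx":0,"ty":0,"tz":0,"hand":0.15},{"wx":0,"wy":0,"wz":0,"tx":0,"ty":0,"tz":0,"hand":0.15},{"wx":0,"wy":0,"wz":0,"tx":0,"ty":0,"tz":0,"hand":0.15},{"wx":0,"wy":0,"wz":0,"tx":0,"ty":0,"tz":0,"hand":0.15}], "force": 12}}

```text
clock: 14.77
position: [0.4208, -0.0346, 0.0272]
ee_rot: [-3.114, -0.411, -0.001]
force: [-0.1, -0.5, 4.9]
width: 0.316
```

```bash
python3 go.py .532 -.139 .1 85; python3 - <<'E'
from h import *
c=np.load("w7.npz");print(cast([(455,25),(577,97),(412,136),(542,198)],c,.016,True))
E
```

```text
t 14.77 pos [ 0.4208 -0.0346  0.0272] w 0.316 F [-0.1 -0.5  4.9]
jaw now -74.96 turn units [-0.   -0.01  3.34] alt wz -26.66 j7 -0.51
shift cm in tool axes before turn [ 8.04 12.97 -7.28] after [11.99  9.43 -7.28] after alt [-11.99  -9.43  -7.28]
[[ 0.57662156 -0.08364381  0.016     ]
 [ 0.57301313 -0.20375735  0.016     ]
 [ 0.49418782 -0.07444479  0.016     ]
 [ 0.48466704 -0.19535963  0.016     ]]
```

Call:
{"fn": "step_arm", "kwargs": {"plan": [{"wx":0,"wy":0,"wz":0,"tx":0,"ty":0,"tz":-3.6,"hand":0.15},{"wx":0,"wy":0,"wz":0,"tx":0,"ty":0,"tz":-3.6,"hand":0.15},{"wx":0,"wy":0,"wz":1,"tx":0,"ty":0,"tz":0,"hand":0.15},{"wx":0,"wy":0,"wz":1,"tx":0,"ty":0,"tz":0,"hand":0.15},{"wx":0,"wy":0,"wz":1,"tx":0,"ty":0,"tz":0,"hand":0.15},{"wx":0,"wy":0,"wz":0.25,"tx":0,"ty":0,"tz":0,"hand":0.15},{"wx":0,"wy":0,"wz":0,"tx":3,"ty":2.36,"tz":0,"hand":0.15},{"wx":0,"wy":0,"wz":0,"tx":3,"ty":2.36,"tz":0,"hand":0.15},{"wx":0,"wy":0,"wz":0,"tx":3,"ty":2.36,"tz":0,"hand":0.15},{"wx":0,"wy":0,"wz":0,"tx":3,"ty":2.36,"tz":0,"hand":0.15}]}}

```text
clock: 15.6
position: [0.5338, -0.1391, 0.0985]
ee_rot: [-3.139, 0.117, 0.001]
force: [1.4, 0.5, 0.4]
width: 0.324
```

```bash
python3 - <<'E'
from cell import arm
from h import *
c=arm.calibration("wrist");p,d=arm.get_image("wrist");cv2.imwrite("pics/w8.png",p[:,:,::-1]);np.savez("w8.npz",p=p,d=d,**c)
E
python3 go.py .532 -.139 .0332 85.5
```

```text
t 15.65 pos [ 0.5391 -0.1455  0.1   ] w 0.322 F [ 6.7 -4.   2.4]
jaw now -94.46 turn units [ 0.05 -0.06  0.01] alt wz -29.99 j7 -0.79
shift cm in tool axes before turn [-0.8  -0.63  6.67] after [-0.76 -0.59  6.68] after alt [0.76 0.59 6.68]
```

View pics/w8.png

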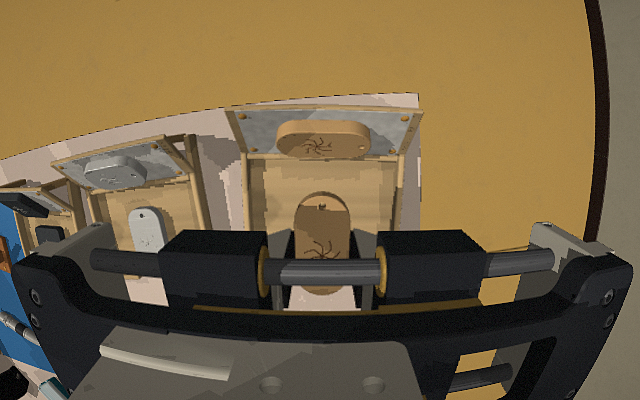

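Call:
{"fn": "step_arm", "kwargs": {"plan": [{"wx":0,"wy":0,"wz":0,"tx":0,"ty":0,"tz":0,"hand":0.15},{"wx":0,"wy":0,"wz":0,"tx":0,"ty":0,"tz":0,"hand":0.15},{"wx":0,"wy":0,"wz":0,"tx":0,"ty":0,"tz":0,"hand":0.15},{"wx":0,"wy":0,"wz":0,"tx":0,"ty":0,"tz":1.5,"hand":0.15},{"wx":0,"wy":0,"wz":0,"tx":0,"ty":0,"tz":1.5,"hand":0.15},{"wx":0,"wy":0,"wz":0,"tx":0,"ty":0,"tz":0,"hand":0.15},{"wx":0,"wy":0,"wz":0,"tx":0,"ty":0,"tz":0,"hand":0.15},{"wx":0,"wy":0,"wz":0,"tx":0,"ty":0,"tz":0,"hand":0.15},{"wx":0,"wy":0,"wz":0,"tx":0,"ty":0,"tz":0,"hand":0.15},{"wx":0,"wy":0,"wz":0,"tx":0,"ty":0,"tz":0,"hand":0.15}]}}

```text
clock: 16.48
position: [0.5331, -0.1381, 0.0695]
ee_rot: [-3.139, 0.122, -0.002]
force: [-0.2, -0.7, -0.3]
width: 0.323
```

```bash
python3 go.py .532 -.139 .0325 85.5
```

```text
t 16.48 pos [ 0.5331 -0.1381  0.0695] w 0.323 F [-0.2 -0.7 -0.3]
jaw now -94.45 turn units [-0.   -0.01  0.01] alt wz -29.99 j7 -0.76
shift cm in tool axes before turn [-0.11  0.1   3.7 ] after [-0.1  0.1  3.7] after alt [ 0.1 -0.1  3.7]
```

Call:
{"fn": "step_arm", "kwargs": {"plan": [{"wx":0,"wy":0,"wz":0,"tx":-0.1,"ty":0.1,"tz":1.7,"hand":0.15},{"wx":0,"wy":0,"wz":0,"tx":0,"ty":0,"tz":1.2,"hand":0.15},{"wx":0,"wy":0,"wz":0,"tx":0,"ty":0,"tz":0.8,"hand":0.15},{"wx":0,"wy":0,"wz":0,"tx":0,"ty":0,"tz":0,"hand":0.15},{"wx":0,"wy":0,"wz":0,"tx":0,"ty":0,"tz":0,"hand":0.15},{"wx":0,"wy":0,"wz":0,"tx":0,"ty":0,"tz":0,"hand":0.55},{"wx":0,"wy":0,"wz":0,"tx":0,"ty":0,"tz":0,"hand":0.55},{"wx":0,"wy":0,"wz":0,"tx":0,"ty":0,"tz":0,"hand":0.55},{"wx":0,"wy":0,"wz":0,"tx":0,"ty":0,"tz":0,"hand":0.55},{"wx":0,"wy":0,"wz":0,"tx":0,"ty":0,"tz":0,"hand":0.55}]}}

```text
clock: 17.32
position: [0.5318, -0.1391, 0.032]
ee_rot: [-3.139, 0.122, -0.001]
force: [0.2, 0.1, -0.4]
width: 0.545
```

Call:
{"fn": "step_arm", "kwargs": {"plan": [{"wx":0,"wy":0,"wz":0,"tx":0,"ty":0,"tz":-2,"hand":0.55},{"wx":0,"wy":0,"wz":0,"tx":0,"ty":0,"tz":-4,"hand":0.55},{"wx":0,"wy":0,"wz":0,"tx":0,"ty":0,"tz":-4,"hand":0.55},{"wx":0,"wy":0,"wz":0,"tx":0,"ty":0,"tz":-4,"hand":0.55},{"wx":0,"wy":0,"wz":0,"tx":0,"ty":0,"tz":-2,"hand":0.55},{"wx":0,"wy":0,"wz":0,"tx":0,"ty":0,"tz":0,"hand":0.55},{"wx":0,"wy":0,"wz":0,"tx":0,"ty":0,"tz":0,"hand":0.55},{"wx":0,"wy":0,"wz":0,"tx":0,"ty":0,"tz":0,"hand":0.55},{"wx":0,"wy":0,"wz":0,"tx":0,"ty":0,"tz":0,"hand":0.55},{"wx":0,"wy":0,"wz":0,"tx":0,"ty":0,"tz":0,"hand":0.55}]}}

```text
clock: 18.15
position: [0.5311, -0.1389, 0.1908]
ee_rot: [-3.139, 0.123, 0.003]
force: [-0.3, -0.2, 0.5]
width: 0.551
```

```bash
python3 - <<'E'
from cell import arm
from h import *
c=arm.calibration("wrist");p,d=arm.get_image("wrist");cv2.imwrite("pics/w9.png",p[:,:,::-1]);np.savez("w9.npz",p=p,d=d,**c)
E
python3 go.py .3665 .3435 .15 -17
```

```text
t 18.2 pos [ 0.5312 -0.139   0.1909] w 0.546 F [ 0.8  0.3 -0.1]
jaw now -94.48 turn units [-1.000e-02  1.000e-02 -1.291e+01] alt wz 17.09 j7 -0.9
shift cm in tool axes before turn [-20.18 -46.82   4.12] after [ 41.33 -29.85   4.09] after alt [-41.33  29.85   4.09]
```

View pics/w9.png

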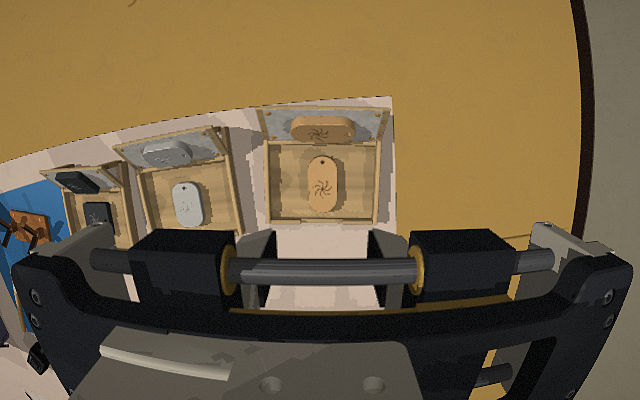

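All three blanks lie flat, each beneath its own label: long (323,184), short (188,204), square (98,217). Now the handpiece.

Call:
{"fn": "step_arm", "kwargs": {"plan": [{"wx":0,"wy":0,"wz":0,"tx":-1.55,"ty":-3.6,"tz":0,"hand":0.6},{"wx":0,"wy":0,"wz":0,"tx":-1.55,"ty":-3.6,"tz":0,"hand":0.6},{"wx":0,"wy":0,"wz":0,"tx":-1.55,"ty":-3.6,"tz":0,"hand":0.6},{"wx":0,"wy":0,"wz":0,"tx":-1.55,"ty":-3.6,"tz":0,"hand":0.6},{"wx":0,"wy":0,"wz":0,"tx":-1.55,"ty":-3.6,"tz":0,"hand":0.6},{"wx":0,"wy":0,"wz":0,"tx":-1.55,"ty":-3.6,"tz":0,"hand":0.6},{"wx":0,"wy":0,"wz":0,"tx":-1.55,"ty":-3.6,"tz":0,"hand":0.6},{"wx":0,"wy":0,"wz":0,"tx":-1.55,"ty":-3.6,"tz":0,"hand":0.6},{"wx":0,"wy":0,"wz":0,"tx":-1.55,"ty":-3.6,"tz":0,"hand":0.6},{"wx":0,"wy":0,"wz":0,"tx":-1.55,"ty":-3.6,"tz":0,"hand":0.6}]}}

```text
clock: 19.03
position: [0.404, 0.2335, 0.1916]
ee_rot: [3.139, -0.123, -0.0]
force: [1.2, 0.3, 0.2]
width: 0.602
```

Call:
{"fn": "step_arm", "kwargs": {"plan": [{"wx":0,"wy":0,"wz":0,"tx":-1.55,"ty":-3.6,"tz":0,"hand":0.6},{"wx":0,"wy":0,"wz":0,"tx":-1.55,"ty":-3.6,"tz":0,"hand":0.6},{"wx":0,"wy":0,"wz":0,"tx":-1.55,"ty":-3.6,"tz":0,"hand":0.6},{"wx":0,"wy":0,"wz":-1,"tx":0,"ty":0,"tz":0,"hand":0.6},{"wx":0,"wy":0,"wz":-1,"tx":0,"ty":0,"tz":0,"hand":0.6},{"wx":0,"wy":0,"wz":-1,"tx":0,"ty":0,"tz":0,"hand":0.6},{"wx":0,"wy":0,"wz":-1,"tx":0,"ty":0,"tz":0,"hand":0.6},{"wx":0,"wy":0,"wz":-1,"tx":0,"ty":0,"tz":0,"hand":0.6},{"wx":0,"wy":0,"wz":-1,"tx":0,"ty":0,"tz":0,"hand":0.6},{"wx":0,"wy":0,"wz":-1,"tx":0,"ty":0,"tz":0,"hand":0.6}]}}

```text
clock: 19.87
position: [0.3672, 0.3429, 0.1914]
ee_rot: [2.971, 1.018, -0.001]
force: [0.3, -0.2, 0.4]
width: 0.6
```

Call:
{"fn": "step_arm", "kwargs": {"plan": [{"wx":0,"wy":0,"wz":-1,"tx":0,"ty":0,"tz":0,"hand":0.6},{"wx":0,"wy":0,"wz":-1,"tx":0,"ty":0,"tz":0,"hand":0.6},{"wx":0,"wy":0,"wz":-1,"tx":0,"ty":0,"tz":0,"hand":0.6},{"wx":0,"wy":0,"wz":-1,"tx":0,"ty":0,"tz":0,"hand":0.6},{"wx":0,"wy":0,"wz":-1,"tx":0,"ty":0,"tz":0,"hand":0.6},{"wx":0,"wy":0,"wz":-0.9,"tx":0,"ty":0,"tz":0,"hand":0.6},{"wx":0,"wy":0,"wz":0,"tx":0,"ty":0,"tz":0,"hand":0.6},{"wx":0,"wy":0,"wz":0,"tx":0,"ty":0,"tz":0,"hand":0.6},{"wx":0,"wy":0,"wz":0,"tx":0,"ty":0,"tz":0,"hand":0.6},{"wx":0,"wy":0,"wz":0,"tx":0,"ty":0,"tz":0,"hand":0.6}]}}

```text
clock: 20.7
position: [0.3673, 0.343, 0.1916]
ee_rot: [2.529, 1.864, -0.0]
force: [0.6, 0.4, 0.1]
width: 0.6
```

```bash
python3 - <<'E'
from cell import arm
from h import *
c=arm.calibration("wrist");p,d=arm.get_image("wrist");cv2.imwrite("pics/w10.png",p[:,:,::-1]);np.savez("w10.npz",p=p,d=d,**c)
E
python3 go.py .3665 .3435 .15 -17
```

```text
t 20.75 pos [0.3673 0.3431 0.1917] w 0.599 F [ 0.6 -0.2 -0.1]
jaw now -17.18 turn units [ 0.    0.   -0.03] alt wz 29.97 j7 -0.77
shift cm in tool axes before turn [ 0.02 -0.09  4.17] after [ 0.02 -0.09  4.17] after alt [-0.02  0.09  4.17]
```

View pics/w10.png

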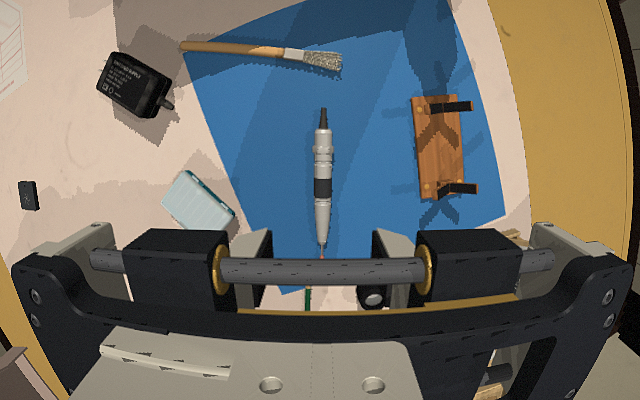

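```bash
python3 - <<'E'
from h import *
c=np.load("w10.npz");p=c["p"][:,:,::-1]
cv2.imwrite("pics/w10z.png",cv2.resize(p[85:215,290:490],None,fx=4,fy=4,interpolation=cv2.INTER_CUBIC))
P=cast([(323,110),(323,130),(322.5,188),(322,240)],c,.010,True);print(P);e=P[1]-P[3];print(np.degrees(np.arctan2(e[1],e[0])))
p=np.ascontiguousarray(p);hsv=cv2.cvtColor(p,cv2.COLOR_BGR2HSV);H,S,V=cv2.split(hsv)
E
```

```text
[[0.39137918 0.41645761 0.01      ]
 [0.38532941 0.39686024 0.01      ]
 [0.36693847 0.33899706 0.01      ]
 [0.3490279  0.28278452 0.01      ]]
72.34773587236052
```

View pics/w10z.png

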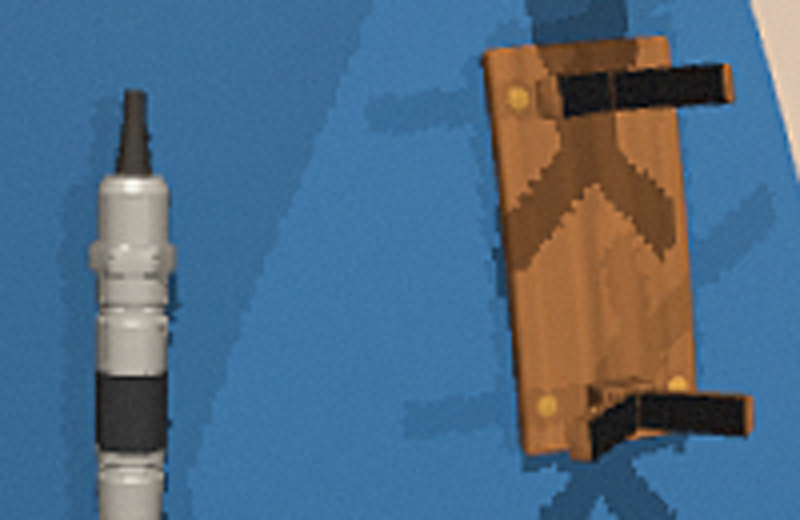

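```bash
python3 - <<'E'
from h import *
c=np.load("w10.npz")
z=lambda L:np.array(L,float)/4+[290,85]
P=cast(z([(484,52),(667,38),(697,432),(527,455)]),c,.008,True)[:,:2];print(P,P.mean(0))
for a,b in((3,0),(2,1)):
    e=P[b]-P[a];print(np.hypot(*e),np.degrees(np.arctan2(e[1],e[0])))
Q=cast(z([(614,90),(638,410)]),c,.025,True);print(Q,Q.mean(0));e=Q[0]-Q[1];print(np.hypot(*e[:2]),np.degrees(np.arctan2(e[1],e[0])))
E
python3 go.py .3683 .3445 .08 -17.4
```

```text
[[0.48367565 0.40403086]
 [0.53658276 0.39599675]
 [0.52035808 0.28593259]
 [0.46829604 0.29487594]] [0.50222813 0.34520904]
0.1102330663108486 81.97998240052662
0.11125358805020925 81.61435602587488
[[0.51012875 0.38696791 0.025     ]
 [0.49720386 0.30366561 0.025     ]] [0.5036663  0.34531676 0.025     ]
0.0842990322663701 81.18051130135302
t 20.75 pos [0.3673 0.3431 0.1917] w 0.599 F [ 0.6 -0.2 -0.1]
jaw now -17.18 turn units [0.   0.   0.04] alt wz -29.96 j7 -0.77
shift cm in tool axes before turn [ 0.17  0.06 11.17] after [ 0.17  0.06 11.17] after alt [-0.17 -0.06 11.17]
```

Call:
{"fn": "step_arm", "kwargs": {"plan": [{"wx":0,"wy":0,"wz":0.04,"tx":0.15,"ty":0.06,"tz":4,"hand":0.6},{"wx":0,"wy":0,"wz":0,"tx":0,"ty":0,"tz":4,"hand":0.6},{"wx":0,"wy":0,"wz":0,"tx":0,"ty":0,"tz":3,"hand":0.6},{"wx":0,"wy":0,"wz":0,"tx":0,"ty":0,"tz":0,"hand":0.6},{"wx":0,"wy":0,"wz":0,"tx":0,"ty":0,"tz":0,"hand":0.6},{"wx":0,"wy":0,"wz":0,"tx":0,"ty":0,"tz":0,"hand":0.6},{"wx":0,"wy":0,"wz":0,"tx":0,"ty":0,"tz":0,"hand":0.6},{"wx":0,"wy":0,"wz":0,"tx":0,"ty":0,"tz":0,"hand":0.6},{"wx":0,"wy":0,"wz":0,"tx":0,"ty":0,"tz":0,"hand":0.6},{"wx":0,"wy":0,"wz":0,"tx":0,"ty":0,"tz":0,"hand":0.6}]}}

```text
clock: 21.58
position: [0.3685, 0.345, 0.0827]
ee_rot: [-2.53, -1.862, -0.002]
force: [0.5, 0.4, -1.3]
width: 0.599
```

```bash
python3 - <<'E'
from cell import arm
from h import *
c=arm.calibration("wrist");p,d=arm.get_image("wrist");cv2.imwrite("pics/w11.png",p[:,:,::-1]);np.savez("w11.npz",p=p,d=d,**c)
E
python3 go.py .3683 .3445 .026 -17.4
```

```text
t 21.63 pos [0.3684 0.3448 0.0825] w 0.603 F [0.6 0.5 0.7]
jaw now -17.29 turn units [ 0.   -0.01  0.02] alt wz -29.98 j7 -0.62
shift cm in tool axes before turn [-0.04 -0.    5.65] after [-0.03 -0.    5.65] after alt [0.03 0.   5.65]
```

View pics/w11.png

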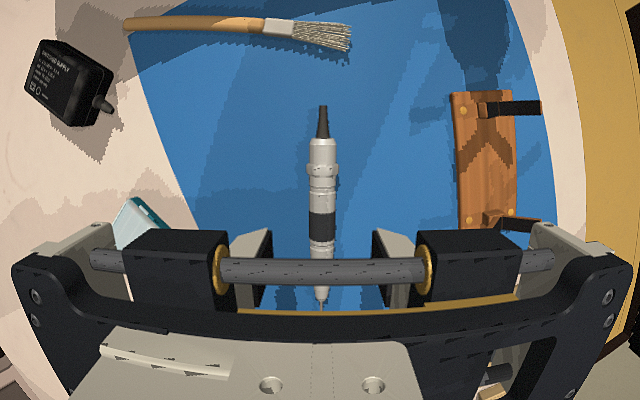

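```bash
python3 - <<'E'
from h import *
c=np.load("w11.npz");print(cast([(322,213),(322,242),(322,228),(323,107)],c,.012,True))
print(proj((.3684,.3448,.012),c,True))
E
```

```text
[[0.36998178 0.34855347 0.012     ]
 [0.36345906 0.3275445  0.012     ]
 [0.36666408 0.33786801 0.012     ]
 [0.3922048  0.41788078 0.012     ]]
[[321.43480302 218.49193989]]
```

Call:
{"fn": "step_arm", "kwargs": {"plan": [{"wx":0,"wy":0,"wz":0.02,"tx":-0.3,"ty":0,"tz":2.5,"hand":0.6},{"wx":0,"wy":0,"wz":0,"tx":0,"ty":0,"tz":2,"hand":0.6},{"wx":0,"wy":0,"wz":0,"tx":0,"ty":0,"tz":1.15,"hand":0.6},{"wx":0,"wy":0,"wz":0,"tx":0,"ty":0,"tz":0,"hand":0.6},{"wx":0,"wy":0,"wz":0,"tx":0,"ty":0,"tz":0,"hand":0.05},{"wx":0,"wy":0,"wz":0,"tx":0,"ty":0,"tz":0,"hand":0.05},{"wx":0,"wy":0,"wz":0,"tx":0,"ty":0,"tz":0,"hand":0.05},{"wx":0,"wy":0,"wz":0,"tx":0,"ty":0,"tz":0,"hand":0.05},{"wx":0,"wy":0,"wz":0,"tx":0,"ty":0,"tz":0,"hand":0.05},{"wx":0,"wy":0,"wz":0,"tx":0,"ty":0,"tz":0,"hand":0.05}], "force": 25}}

```text
clock: 22.47
position: [0.3675, 0.3418, 0.0257]
ee_rot: [-2.532, -1.859, -0.001]
force: [-0.4, 0.8, 0.0]
width: 0.215
```

Call:
{"fn": "step_arm", "kwargs": {"plan": [{"wx":0,"wy":0,"wz":0,"tx":0,"ty":0,"tz":0,"hand":0.05},{"wx":0,"wy":0,"wz":0,"tx":0,"ty":0,"tz":0,"hand":0.05},{"wx":0,"wy":0,"wz":0,"tx":0,"ty":0,"tz":-2,"hand":0.05},{"wx":0,"wy":0,"wz":0,"tx":0,"ty":0,"tz":-3,"hand":0.05},{"wx":0,"wy":0,"wz":0,"tx":0,"ty":0,"tz":-3,"hand":0.05},{"wx":0,"wy":0,"wz":0,"tx":0,"ty":0,"tz":-2,"hand":0.05},{"wx":0,"wy":0,"wz":0,"tx":0,"ty":0,"tz":0,"hand":0.05},{"wx":0,"wy":0,"wz":0,"tx":0,"ty":0,"tz":0,"hand":0.05},{"wx":0,"wy":0,"wz":0,"tx":0,"ty":0,"tz":0,"hand":0.05},{"wx":0,"wy":0,"wz":0,"tx":0,"ty":0,"tz":0,"hand":0.05}]}}

```text
clock: 23.3
position: [0.3666, 0.341, 0.1242]
ee_rot: [2.532, 1.859, -0.003]
force: [0.0, -0.7, -1.7]
width: 0.194
```

```bash
python3 - <<'E'
from cell import arm
from h import *
c=arm.calibration("wrist");p,d=arm.get_image("wrist");cv2.imwrite("pics/w12.png",p[:,:,::-1]);np.savez("w12.npz",p=p,d=d,**c)
p,d=arm.get_image("scene");cv2.imwrite("pics/s12.png",cv2.resize(p[80:280,150:430,::-1],None,fx=2.8,fy=2.8))
E
python3 go.py .5037 .353 .126 -8.2
```

```text
t 23.4 pos [0.3669 0.3409 0.1243] w 0.193 F [ 0.4 -0.  -1.5]
jaw now -17.44 turn units [-0.01  0.02 -1.54] alt wz 28.46 j7 -0.68
shift cm in tool axes before turn [ 5.25 12.69 -0.19] after [ 3.14 13.37 -0.17] after alt [ -3.14 -13.37  -0.17]
```

View pics/w12.png

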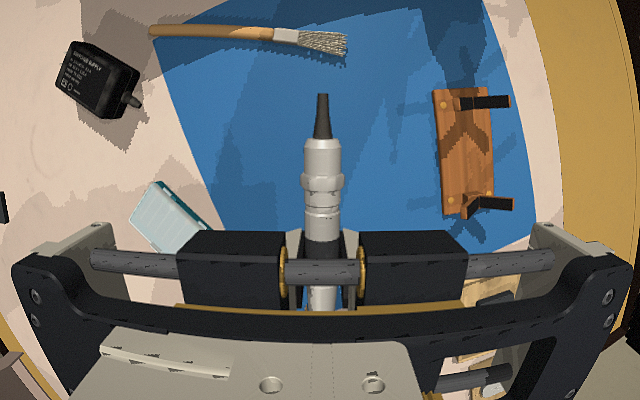

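View pics/s12.png

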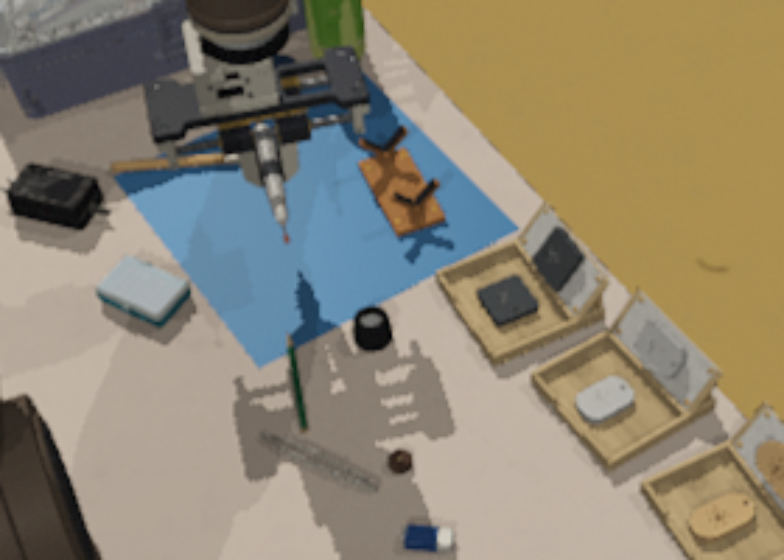

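Call:
{"fn": "step_arm", "kwargs": {"plan": [{"wx":0,"wy":0,"wz":-1,"tx":0,"ty":0,"tz":0,"hand":0.05},{"wx":0,"wy":0,"wz":-0.54,"tx":0,"ty":0,"tz":0,"hand":0.05},{"wx":0,"wy":0,"wz":0,"tx":0.65,"ty":2.75,"tz":0,"hand":0.05},{"wx":0,"wy":0,"wz":0,"tx":0.65,"ty":2.75,"tz":0,"hand":0.05},{"wx":0,"wy":0,"wz":0,"tx":0.65,"ty":2.75,"tz":0,"hand":0.05},{"wx":0,"wy":0,"wz":0,"tx":0.65,"ty":2.75,"tz":0,"hand":0.05},{"wx":0,"wy":0,"wz":0,"tx":0.5,"ty":2.35,"tz":0,"hand":0.05},{"wx":0,"wy":0,"wz":0,"tx":0,"ty":0,"tz":0,"hand":0.05},{"wx":0,"wy":0.8,"wz":0,"tx":0,"ty":0,"tz":0,"hand":0.05},{"wx":0,"wy":0,"wz":0,"tx":0,"ty":0,"tz":0,"hand":0.05}]}}

```text
clock: 24.23
position: [0.5044, 0.35, 0.1244]
ee_rot: [-2.336, -2.015, -0.098]
force: [-0.0, -1.7, -1.7]
width: 0.197
```

Call:
{"fn": "step_arm", "kwargs": {"plan": [{"wx":0,"wy":0,"wz":0,"tx":0,"ty":0,"tz":1,"hand":0.05},{"wx":0,"wy":0,"wz":0,"tx":0,"ty":0,"tz":1,"hand":0.05},{"wx":0,"wy":0,"wz":0,"tx":0,"ty":0,"tz":0,"hand":0.05},{"wx":0,"wy":0,"wz":0,"tx":0,"ty":0,"tz":0,"hand":0.05},{"wx":0,"wy":0,"wz":0,"tx":0,"ty":0,"tz":0,"hand":0.05},{"wx":0,"wy":0,"wz":0,"tx":0,"ty":0,"tz":0,"hand":0.05},{"wx":0,"wy":0,"wz":0,"tx":0,"ty":0,"tz":0,"hand":0.05},{"wx":0,"wy":0,"wz":0,"tx":0,"ty":0,"tz":0,"hand":0.05},{"wx":0,"wy":0,"wz":0,"tx":0,"ty":0,"tz":0,"hand":0.05},{"wx":0,"wy":0,"wz":0,"tx":0,"ty":0,"tz":0,"hand":0.05}]}}

```text
clock: 25.07
position: [0.5042, 0.3549, 0.1056]
ee_rot: [-2.332, -2.02, -0.098]
force: [-0.3, -0.7, -1.4]
width: 0.194
```

```bash
python3 - <<'E'
from cell import arm
from h import *
for n in("wrist","scene","top"):
    c=arm.calibration(n);p,d=arm.get_image(n);np.savez(n+"13.npz",p=p,d=d,**c)
    if n=="scene":p=cv2.resize(p[80:220,220:400],None,fx=4,fy=4,interpolation=cv2.INTER_CUBIC)
    if n=="top":p=cv2.resize(p[130:280,130:290],None,fx=4,fy=4,interpolation=cv2.INTER_CUBIC)
    cv2.imwrite(f"pics/{n}13.png",p[:,:,::-1])
E
python3 go.py .5037 .352 .0553 -8.2
```

```text
t 25.22 pos [0.5042 0.3548 0.1055] w 0.193 F [-0.8 -1.  -1.2]
jaw now -8.19 turn units [ 0.  -0.8  0. ] alt wz -30.0 j7 -0.31
shift cm in tool axes before turn [-0.71 -0.01  4.98] after [-0.29 -0.01  5.02] after alt [0.29 0.01 5.02]
```

View pics/wrist13.png

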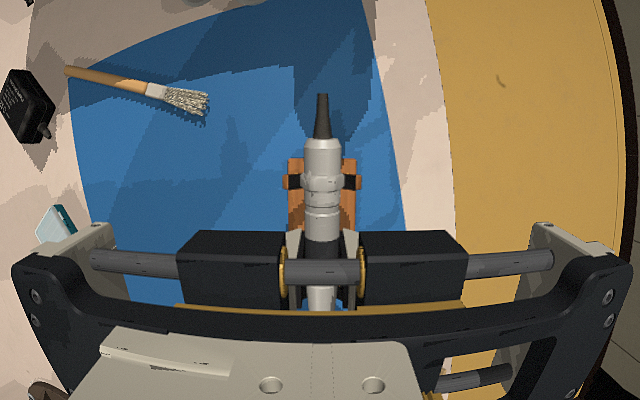

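View pics/scene13.png

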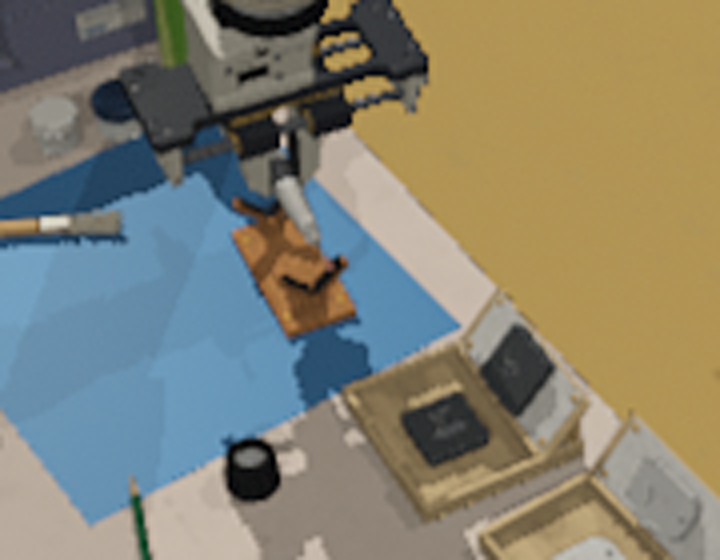

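Call:
{"fn": "step_arm", "kwargs": {"plan": [{"wx":0,"wy":0,"wz":0,"tx":-0.35,"ty":0,"tz":1.5,"hand":0.05},{"wx":0,"wy":0,"wz":0,"tx":-0.3,"ty":0,"tz":1.5,"hand":0.05},{"wx":0,"wy":0,"wz":0,"tx":-0.05,"ty":0,"tz":1,"hand":0.05},{"wx":0,"wy":0,"wz":0,"tx":0,"ty":0,"tz":0.4,"hand":0.05},{"wx":0,"wy":0,"wz":0,"tx":0,"ty":0,"tz":0.3,"hand":0.05},{"wx":0,"wy":0,"wz":0,"tx":0,"ty":0,"tz":0,"hand":0.05},{"wx":0,"wy":0,"wz":0,"tx":0,"ty":0,"tz":0,"hand":0.05},{"wx":0,"wy":0,"wz":0,"tx":0,"ty":0,"tz":0,"hand":0.05},{"wx":0,"wy":0,"wz":0,"tx":0,"ty":0,"tz":0,"hand":0.05},{"wx":0,"wy":0,"wz":0,"tx":0,"ty":0,"tz":0,"hand":0.05}]}}

```text
clock: 26.05
position: [0.504, 0.3521, 0.0585]
ee_rot: [-2.332, -2.02, -0.099]
force: [-0.3, -0.2, -2.0]
width: 0.193
```

```bash
python3 - <<'E'
from cell import arm
from h import *
for n in("wrist","scene"):
    c=arm.calibration(n);p,d=arm.get_image(n);np.savez(n+"14.npz",p=p,d=d,**c)
    if n=="scene":p=cv2.resize(p[80:220,220:400],None,fx=4,fy=4,interpolation=cv2.INTER_CUBIC)
    cv2.imwrite(f"pics/{n}14.png",p[:,:,::-1])
E
python3 go.py .5037 .352 .0533 -8.2
```

```text
t 26.15 pos [0.5039 0.352  0.0583] w 0.197 F [ 0.6  0.1 -1. ]
jaw now -8.19 turn units [ 0.  -0.8  0. ] alt wz -30.0 j7 -0.26
shift cm in tool axes before turn [-0.04 -0.02  0.5 ] after [-0.   -0.02  0.5 ] after alt [0.   0.02 0.5 ]
```

View pics/wrist14.png

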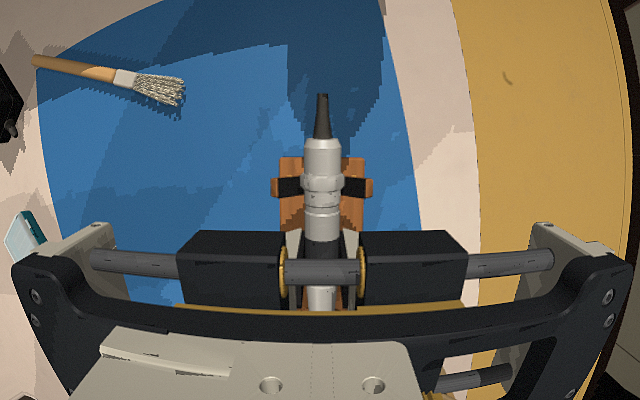

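View pics/scene14.png

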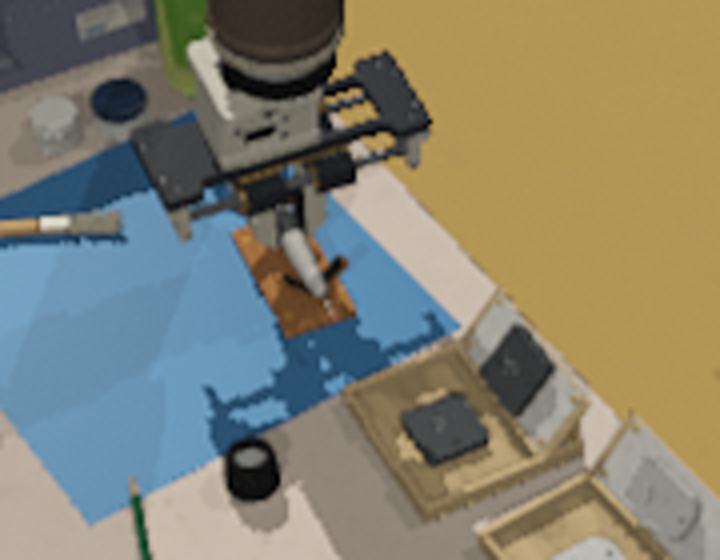

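Both posts line up beneath the handpiece (post 272–373, mid 322, axis at 322). Lower the last millimetres and watch the force.

Call:
{"fn": "step_arm", "kwargs": {"plan": [{"wx":0,"wy":0,"wz":0,"tx":-0.04,"ty":0,"tz":0.2,"hand":0.05},{"wx":0,"wy":0,"wz":0,"tx":0,"ty":0,"tz":0.1,"hand":0.05},{"wx":0,"wy":0,"wz":0,"tx":0,"ty":0,"tz":0.1,"hand":0.05},{"wx":0,"wy":0,"wz":0,"tx":0,"ty":0,"tz":0,"hand":0.05},{"wx":0,"wy":0,"wz":0,"tx":0,"ty":0,"tz":0,"hand":0.05},{"wx":0,"wy":0,"wz":0,"tx":0,"ty":0,"tz":0,"hand":0.05},{"wx":0,"wy":0,"wz":0,"tx":0,"ty":0,"tz":0,"hand":0.05},{"wx":0,"wy":0,"wz":0,"tx":0,"ty":0,"tz":0,"hand":0.05},{"wx":0,"wy":0,"wz":0,"tx":0,"ty":0,"tz":0,"hand":0.05},{"wx":0,"wy":0,"wz":0,"tx":0,"ty":0,"tz":0,"hand":0.05}]}}

```text
clock: 26.98
position: [0.5037, 0.3517, 0.054]
ee_rot: [-2.332, -2.02, -0.098]
force: [-0.7, -0.5, -1.4]
width: 0.193
```

```bash
python3 go.py .5037 .352 .0533 -8.2; python3 -c "
from cell import arm;s=arm.observe();print(s['ft_torque'],s['force'])"
```

```text
t 26.98 pos [0.5037 0.3517 0.054 ] w 0.193 F [-0.7 -0.5 -1.4]
jaw now -8.19 turn units [-0.  -0.8  0. ] alt wz -30.0 j7 -0.25
shift cm in tool axes before turn [ 0.02 -0.    0.07] after [ 0.03 -0.    0.07] after alt [-0.03  0.    0.07]
[-0.32147876  0.257361   -0.0158864 ] [-0.69644072 -0.54377785 -1.43112177]
```

Call:
{"fn": "step_arm", "kwargs": {"plan": [{"wx":0,"wy":0,"wz":0,"tx":-0.01,"ty":0,"tz":0.1,"hand":0.05},{"wx":0,"wy":0,"wz":0,"tx":0,"ty":0,"tz":0.05,"hand":0.05},{"wx":0,"wy":0,"wz":0,"tx":0,"ty":0,"tz":0.05,"hand":0.05},{"wx":0,"wy":0,"wz":0,"tx":0,"ty":0,"tz":0,"hand":0.05},{"wx":0,"wy":0,"wz":0,"tx":0,"ty":0,"tz":0,"hand":0.05},{"wx":0,"wy":0,"wz":0,"tx":0,"ty":0,"tz":0,"hand":0.05},{"wx":0,"wy":0,"wz":0,"tx":0,"ty":0,"tz":0,"hand":0.05},{"wx":0,"wy":0,"wz":0,"tx":0,"ty":0,"tz":0,"hand":0.05},{"wx":0,"wy":0,"wz":0,"tx":0,"ty":0,"tz":0,"hand":0.05},{"wx":0,"wy":0,"wz":0,"tx":0,"ty":0,"tz":0,"hand":0.05}]}}

```text
clock: 27.82
position: [0.5039, 0.3519, 0.0529]
ee_rot: [-2.331, -2.02, -0.099]
force: [-4.1, -2.5, 11.6]
width: 0.194
```

```bash
python3 -c "
from cell import arm;s=arm.observe();print(s['ft_torque'],s['force'])"
```

```text
[-0.60257167  1.06254962  0.03538237] [-4.0875927  -2.54012095 11.59427239]
```

Call:
{"fn": "step_arm", "kwargs": {"plan": [{"wx":0,"wy":0,"wz":0,"tx":0,"ty":0,"tz":-0.06,"hand":0.05},{"wx":0,"wy":0,"wz":0,"tx":0,"ty":0,"tz":0,"hand":0.05},{"wx":0,"wy":0,"wz":0,"tx":0,"ty":0,"tz":0,"hand":0.3},{"wx":0,"wy":0,"wz":0,"tx":0,"ty":0,"tz":0,"hand":0.45},{"wx":0,"wy":0,"wz":0,"tx":0,"ty":0,"tz":0,"hand":0.45},{"wx":0,"wy":0,"wz":0,"tx":0,"ty":0,"tz":0,"hand":0.45},{"wx":0,"wy":0,"wz":0,"tx":0,"ty":0,"tz":0,"hand":0.45},{"wx":0,"wy":0,"wz":0,"tx":0,"ty":0,"tz":0,"hand":0.45},{"wx":0,"wy":0,"wz":0,"tx":0,"ty":0,"tz":0,"hand":0.45},{"wx":0,"wy":0,"wz":0,"tx":0,"ty":0,"tz":0,"hand":0.45}]}}

```text
clock: 28.65
position: [0.5038, 0.3518, 0.0526]
ee_rot: [-2.332, -2.02, -0.098]
force: [0.7, 0.0, -0.0]
width: 0.447
```

Call:
{"fn": "step_arm", "kwargs": {"plan": [{"wx":0,"wy":0,"wz":0,"tx":0,"ty":0,"tz":-1,"hand":0.45},{"wx":0,"wy":0,"wz":0,"tx":0,"ty":0,"tz":-2,"hand":0.45},{"wx":0,"wy":0,"wz":0,"tx":0,"ty":0,"tz":-4,"hand":0.45},{"wx":0,"wy":0,"wz":0,"tx":0,"ty":0,"tz":-4,"hand":0.45},{"wx":0,"wy":-0.8,"wz":0,"tx":-3,"ty":0,"tz":-2,"hand":0.45},{"wx":0,"wy":0,"wz":0,"tx":-4,"ty":0,"tz":0,"hand":0.45},{"wx":0,"wy":0,"wz":0,"tx":-4,"ty":0,"tz":0,"hand":0.45},{"wx":0,"wy":0,"wz":0,"tx":0,"ty":0,"tz":0,"hand":0.45},{"wx":0,"wy":0,"wz":0,"tx":0,"ty":0,"tz":0,"hand":0.45},{"wx":0,"wy":0,"wz":0,"tx":0,"ty":0,"tz":0,"hand":0.45}]}}

```text
clock: 29.48
position: [0.4867, 0.2326, 0.1803]
ee_rot: [-2.375, -2.056, -0.002]
force: [0.1, 0.5, -0.5]
width: 0.45
```

```bash
python3 - <<'E'
from cell import arm
from h import *
for n in("wrist","scene"):
    c=arm.calibration(n);p,d=arm.get_image(n);np.savez(n+"15.npz",p=p,d=d,**c)
    if n=="scene":p=cv2.resize(p[90:290,230:460],None,fx=3.4,fy=3,interpolation=cv2.INTER_CUBIC)
    cv2.imwrite(f"pics/{n}15.png",p[:,:,::-1])
E
python3 go.py .5037 .352 .0533 -8.2
```

```text
t 29.58 pos [0.4866 0.2334 0.1798] w 0.45 F [ 0.9  0.1 -0.4]
jaw now -8.11 turn units [ 0.   -0.01  0.01] alt wz -29.99 j7 -0.3
shift cm in tool axes before turn [11.97  0.02 12.65] after [11.98  0.   12.65] after alt [-11.98  -0.    12.65]
```

View pics/wrist15.png

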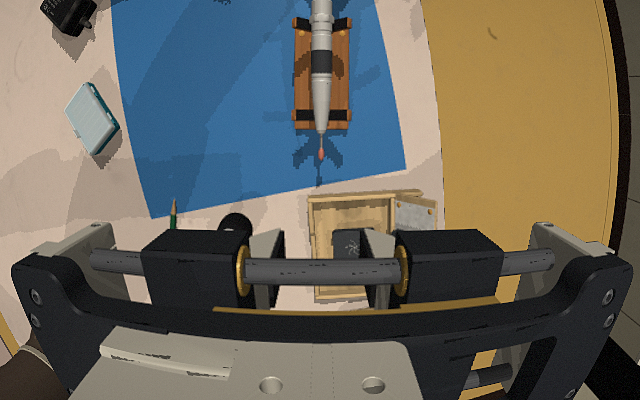

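View pics/scene15.png

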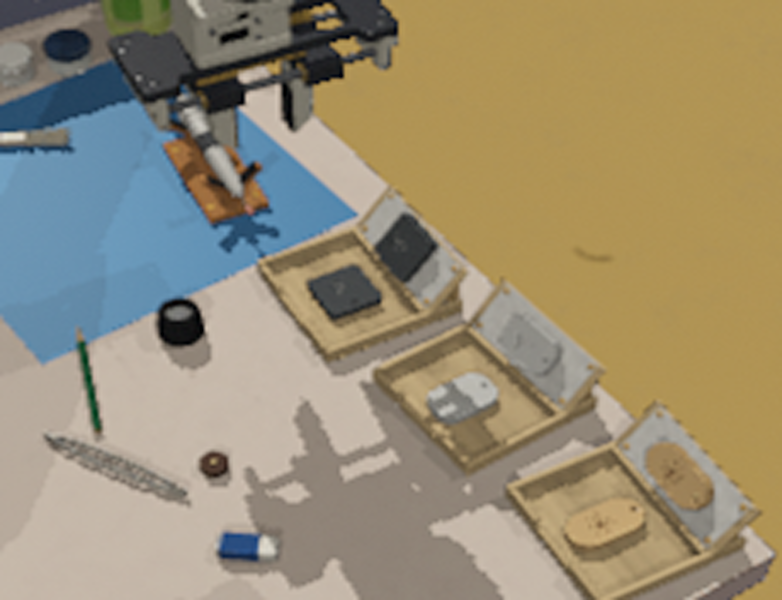

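```bash
python3 - <<'E'
from h import *
from cell import arm
c=np.load("wrist15.npz")
A=cast([(322,50),(321,72)],c,.038,True);print(A,A.mean(0))
C=np.array([.5025,.3452]);u=np.array([np.cos(np.radians(81.8)),np.sin(np.radians(81.8))])
d=A.mean(0)[:2]-C;print("sleeve rel along",d@u,"across",d@np.array([u[1],-u[0]]))
p,dd=arm.get_image("top");cv2.imwrite("pics/t15.png",cv2.resize(p[130:280,150:490,::-1],None,fx=2.3,fy=2.3,interpolation=cv2.INTER_CUBIC))
z=c["p"][0:170,250:400,::-1];cv2.imwrite("pics/w15z.png",cv2.resize(z,None,fx=3.5,fy=3.5,interpolation=cv2.INTER_CUBIC))
m=arm.calibration("top")
V=cv2.cvtColor(np.ascontiguousarray(p[:,:,::-1]),cv2.COLOR_BGR2HSV)[:,:,2];o=np.zeros_like(V);o[236:260,262:288]=V[236:260,262:288]<60
print("loupe",rect(o,m,.015))
E
```

```text
[[0.50571699 0.36263383 0.038     ]
 [0.50192591 0.34250461 0.038     ]] [0.50382145 0.35256922 0.038     ]
sleeve rel along 0.007482358460132323 across 0.00025687653928427025
loupe [383.4 197.4  34.   30.8  62.7]
```

View pics/w15z.png

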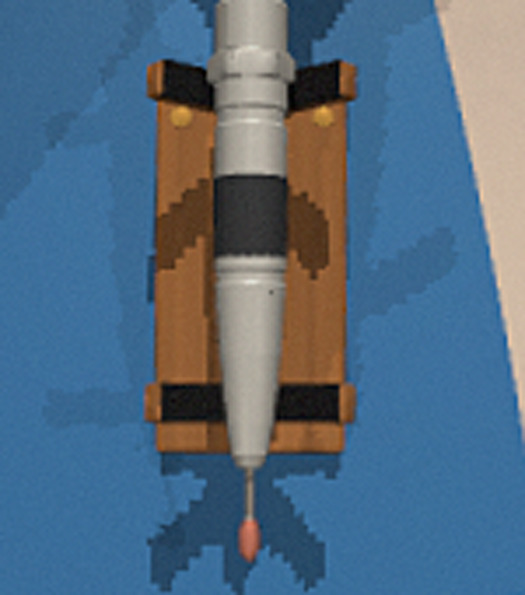

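View pics/t15.png

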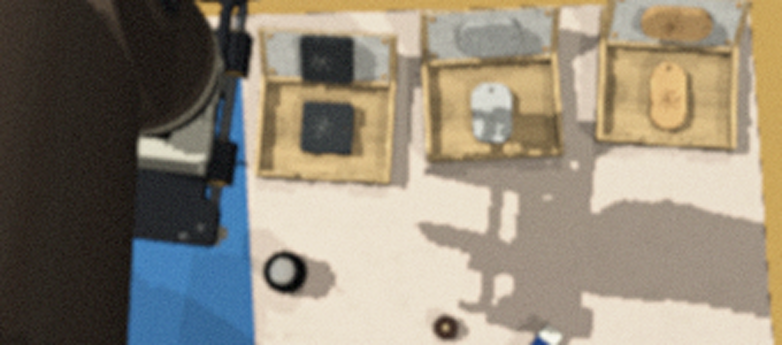

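```bash
python3 -c "
from cell import arm;print(arm.observe()['clock'],arm.sign_off())"
```

```text
the job is handed in; nothing more can be done
29.6333 None
```

I finished the job and handed it in at 29.6 s of the 102 s allowed. I laid the short, square and long blanks flat and face up, each in the tray with its own label. After them I laid the handpiece in its rest.

- **Blanks:** the last top and scene pictures show all three flat and about centred in their trays.
- **Handpiece:** the last wrist picture shows it in both V posts. It lies about 0.3 mm to one side of the rest's axis and about 3–4 mm off centre along it.
- **Loupe:** it measures at the same place as at the start, (383, 197) mm.
- **Gripper:** it is open, about 13 cm higher and 12 cm to the side of where it let go of the handpiece, and the wrist reads under 1 N.
- **Contacts:** the largest wrist force at the end of a move was about 12 N, when the handpiece met the V posts. Gripping the blanks pushed up with 5–9 N, probably the fingertips touching the bench.
- **Disagreements:** the camera views differed by up to 5 mm and 3° on the trays and the rest, so I averaged them or went by the closer wrist view. No check failed.

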